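Load the filter cassette and lift its carrier level

ROBOT

A 6-joint arm with a two-finger parallel gripper is mounted at the origin on the work surface. World frame = base frame: x ahead of the robot, y to its left, z up, the work surface at z = 0. Lengths are in m, angles in degrees, forces in N, time in s.
With the tool pointing down it reaches from about 0.25 to 0.725 m from the base axis. Payload 9.7 kg.
Tool frame: the origin (TCP) lies midway between the tips of the shut fingers; the grasp point (between the pads) lies 19 mm behind it; y points along the fingers, x is the direction in which the jaws open and shut, and the axes are right-handed (so a half turn about y gives the same grasp; the last joint's range is limited). The gripper opens to 85 mm and grips with 20 to 120 N. Pads are 22 mm wide; open, the fingers measure 114 mm over their backs; the gripper's body (76 mm by 85 mm) begins 54 mm behind the grasp point. The pads swing forward as they close: fully open they stand 13 mm farther back than shut.
Start: joints at [-65.776, 4.979, 10.078, 95.1, 0, 90], TCP at [0.226, -0.502, 0.231] pointing down, gripper open.
Joint ranges: [-179.16, 179.16], [-48.56, 103.87], [-65.8, 70.77], [-126.05, 130.52], [-82.76, 87.17], [-180, 180]. Speed limits (degrees/s): [127.2, 127.2, 147.25, 180, 180, 180].

INTERFACE

Orientations are given as [roll, pitch, yaw] about the fixed x, y, z axes, in that order (R = Rz(yaw) Ry(pitch) Rx(roll)).
In Python, from workcell import get_obs, camera, job_done gives the robot as it stands.
- The arm moves only by the tool play_rows, never from a script. Its argument "moves" is a list of rows, each a list of 3 entries, a list of its own where there are three numbers: the turn, a rotation vector about the tool's x, y, z in degrees, then the shift along the tool's x, y, z in m, then the opening in per cent of the stroke, from 0 (shut) to 100 (fully open). A call has exactly 5 rows; each row is the pose to reach, as a shift and turn from the pose commanded when the call began, along the tool's axes at that moment; what a row does not reach only later rows make up. A row lasts 1/10 s, in which the tool goes at most 50 mm and 8.59 degrees, less where a joint would pass 70% of its speed; a pose out of reach is approached as far as the arm can. A call with a gripper value outside its range is refused whole. The fingers move at their own pace and stop on an object; "grip_force" is the grip in N (left out, the last holds). Time passes only in rows, so rows that repeat a pose let the fingers close, or fill a call up. It gives the time, the measured TCP pose, the force and the opening at its end, in the units of the state.
- get_obs(): the state, without advancing time (a new reading comes with each control period).
- camera(name): name is "side" or "top" or "wrist"; returns a dict with "img" (480x640x3 uint8, red, green, blue), "fov_y" (degrees; the focal length in pixels is half the picture's height over the tangent of half this angle, whatever the lens; pixels are square), "cx", "cy" (the principal point, pixels), "world_from_camera" (4x4, takes a point from camera to world coordinates). Camera axes: x right, y up, looking along -z (the intrinsics and any distortion apply to the point x, -y, -z); pixel columns grow to the right and rows downward; lengths in m; the calibration is good to about 2 mm. A picture is of the moment at which its call begins. There is no depth.
- job_done(): hands the job in, once; it reports no verdict.
The state is a dict: "time": time; "q": joint angles; "qd": joint speeds; "joint_efforts": joint torques, N m; "ee_pos": TCP position; "tcp_rot": TCP orientation; "wrist_force": force on the tool from outside, world axes, zero at the start; "torque": the same for the moment, N m; "opening": finger opening in m.
Only numpy, scipy, OpenCV 4.12 (cv2) and the standard library are available. Lean on these libraries where they do the work, as an engineer would, in place of code of your own. Each camera call takes 0.05 s, during which the arm holds its last target.

TASK

Stack the filter cassette in the four-post pocket of the carrier: the blue body first, then the orange spacer ring, then the dark steel top disc, each set down flat (not dropped) and let go before the next. Then take the carrier by its green handle, lift it off its dock so that its underside is a good 10 cm above the bench, and finish while still holding it there in the air, level and still, with the stack in its pocket. Leave the tube rack and the two bottles alone.

Things in the scene. Friction and masses are not known exactly. Their poses are not given: they have to be found in the camera images.
- body_mid (a point): Body of the filter cassette, a solid blue round puck, 52 mm diameter, 24 mm tall, black filter patch on top, about 80 g. Loose, lying flat on the bench at the start. The point is its centre, 12 mm above its underside; z is its axis.
- spacer_mid (a point): Cassette spacer: orange ring, 52 mm outer and 38 mm inner diameter, 14 mm tall, about 35 g. Loose, flat on the bench at the start. The point is its centre, 7 mm above its underside; z is its axis.
- disc_mid (a point): Cassette top disc: dark steel-coloured solid disc, 52 mm diameter, 14 mm tall, small brass dot on top, about 60 g. Loose, flat on the bench at the start. The point is its centre, 7 mm above its underside; z is its axis.
- handle (a point): Centre of the grip paddle of the carrier's upright green handle, 102.5 mm above the carrier's underside; axes are the carrier's, z up. The flat paddle is 14 mm thick along y, 50 mm wide along x, 45 mm tall (22.5 mm above and below this point), on a stem 30 mm (x) by 12 mm (y). To grip it from above the fingers close along the carrier's y.
- seat_body (a point): Where the blue body's centre belongs: on the pocket axis, 12 mm above the pocket floor (plate top, black round patch). Axes as carrier. Pocket: four steel posts, 8 mm thick, 60 mm tall (top 10 mm tapered to 3 mm), centres at 26 mm either way along y and 18 mm along x: 2 mm clearance round a 52 mm part. Sides facing +x and -x are open, 44 mm wide: fingers closing along carrier x fit.
- seat_spacer (a point): Where the orange spacer's centre belongs, on top of the blue body, on the same pocket axis, 31 mm above the pocket floor. Axes as the carrier. The post tops are 29 mm above this point.
- seat_disc (a point): Where the centre of the steel top disc belongs, on top of the spacer: same pocket axis, 45 mm above the pocket floor. Axes as handle.
- carrier: Loose carrier, about 0.5 kg, on the black dock: aluminium plate 86 (x) x 232 (y) x 8 mm, green handle in its middle, pocket 80 mm towards -y, fixed white logger box 66 x 60 mm 80 mm towards +y (its top 42 mm above the origin). Origin: centre of its underside. Loaded, it balances within about 10 mm of the handle; empty, the logger end is heavier.
- cass_body: The blue body; origin at the centre of its underside.
- spacer: The orange spacer; origin at the centre of its underside.
- top_disc: The steel top disc; origin at the centre of its underside.
- dock: Black flat dock plate fixed to the bench, 106 x 252 x 10 mm, on which the carrier rests; origin at the centre of its underside, on the bench.
- tube_rack: Bystander: aluminium test-tube rack 80 x 190 mm, 64 mm tall, stoppered tubes to 110 mm; origin at the centre of its underside. Leave alone.
- amber_bottle: Bystander: small amber bottle with white cap, 36 mm diameter, 75 mm tall; origin at the centre of its underside. Leave alone.
- dropper: Bystander: glass dropper bottle with copper cap, 30 mm diameter, 85 mm tall; origin at the centre of its underside. Leave alone.
Things that resemble listed ones, but are neither listed nor needed, are in the scene too. Of the things that look like the cass_body, the largest one is meant.

How it is judged:
By the outcome, as a careful person would: the job done as asked, in the order asked, and still so for the second after the job is handed in, while the arm keeps its last pose, push and grip.
It also fails if it takes over 72 s, if anything falls off the work surface, if the arm or the gripper's body presses on something with over 40 N, if the wrist force passes 120 N, or if a joint passes its speed limit or range.

## Working session

There is one attempt and no reset: what is moved stays moved. The work goes in short steps, Python scripts to look and compute and a tool call to move; the robot and the scene stay as the last step left them, time stands still between calls to the robot, and variables do not carry over. Pictures are saved under pics/ and viewed, and the job is handed in when it is done.

Besides the shell and the picture viewer there is one more tool, called after "Emit:" in YAML: its name, and indented under it one key for each argument. play_rows: Moves the arm, as the interface text tells. Its arguments: {"type":"object","properties":{"moves":{"type":"array"},"grip_force":{"type":"number"}},"required":["moves"]}

```bash
ls; mkdir -p pics
python3 - <<'E'
from workcell import get_obs, camera
import cv2, numpy as np
o=get_obs(); print(o)
for n in ["side","top","wrist"]:
    c=camera(n); print(n,{k:v for k,v in c.items() if k!="img"})
    cv2.imwrite(f"pics/{n}0.png",c["img"][:,:,::-1])
    import pickle; pickle.dump(c,open(f"pics/{n}0.pkl","wb"))
E
```

```text
pics
{'time': 0.0, 'q': array([-6.57743270e+01,  5.01112804e+00,  1.00332417e+01,  9.50993131e+01,
       -9.06341286e-04,  8.99999033e+01]), 'qd': array([ 0.00320428, -0.0342933 , -0.01192911,  0.06305795, -0.02809162,
       -0.06760772]), 'joint_efforts': array([-3.56983865e-04, -5.20391607e+01,  4.64799535e+01,  1.63403997e-02,
       -5.25690621e-05,  3.01977127e-05]), 'ee_pos': array([ 0.22558193, -0.50135262,  0.23057194]), 'tcp_rot': array([-9.00009062e+01,  7.71994085e-02, -6.57742304e+01]), 'wrist_force': array([-0.44262417,  0.25414229,  0.75539579]), 'torque': array([-0.03288058, -0.00238093, -0.02580058]), 'opening': 0.08550976043616562}
side {'fov_y': 57.39383838117671, 'cx': 316.0915000353178, 'cy': 246.66870650995517, 'world_from_camera': array([[ 0.99829305,  0.01998262, -0.05487877,  0.54710879],
       [-0.05669042,  0.55746452, -0.82826294, -0.87541861],
       [ 0.01404211,  0.82996024,  0.55764578,  0.70069217],
       [ 0.        ,  0.        ,  0.        ,  1.        ]])}
top {'fov_y': 42.74261108637302, 'cx': 311.13726036407894, 'cy': 231.51467121534438, 'world_from_camera': array([[ 2.07027168e-02,  9.83117175e-01, -1.81802140e-01,
         3.42210997e-01],
       [-9.99777570e-01,  2.10896117e-02,  1.94978765e-04,
         2.58471686e-02],
       [ 4.02582351e-03,  1.81757665e-01,  9.83335113e-01,
         1.39393044e+00],
       [ 0.00000000e+00,  0.00000000e+00,  0.00000000e+00,
         1.00000000e+00]])}
wrist {'fov_y': 64.75782533508404, 'cx': 316.14195068365484, 'cy': 234.8209079408552, 'world_from_camera': array([[ 4.10505335e-01,  8.76590055e-01,  2.51147855e-01,
         2.89413489e-01],
       [-9.11858185e-01,  3.94671409e-01,  1.12912045e-01,
        -4.71974425e-01],
       [-1.43301547e-04, -2.75362224e-01,  9.61340535e-01,
         3.73195124e-01],
       [ 0.00000000e+00,  0.00000000e+00,  0.00000000e+00,
         1.00000000e+00]])}
```

View pics/side0.png

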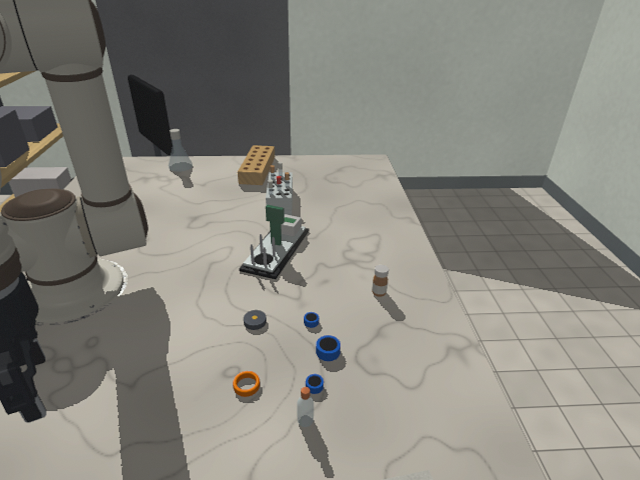

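View pics/top0.png

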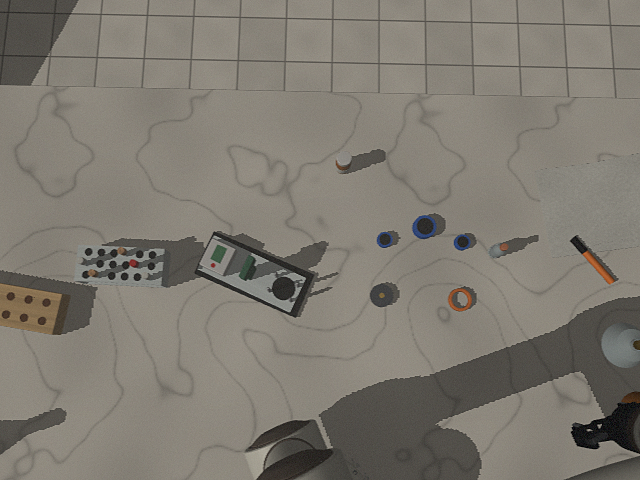

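View pics/wrist0.png

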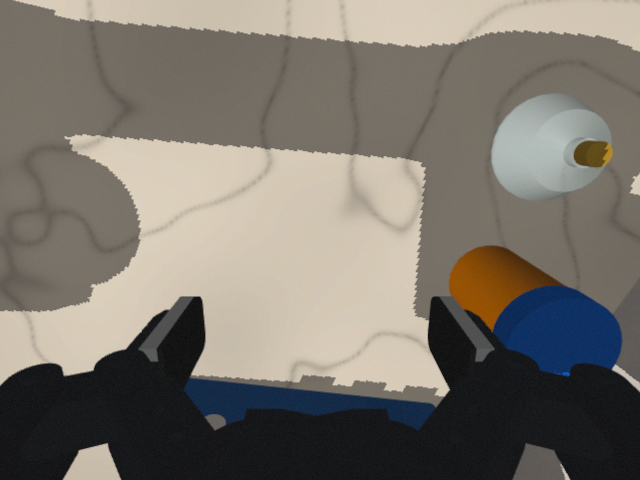

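```bash
cat > h.py <<'E'
import numpy as np, cv2, pickle, os
from scipy.spatial.transform import Rotation as Ro
def shot(n,tag):
    from workcell import camera
    c=camera(n); cv2.imwrite(f"pics/{tag}.png",c["img"][:,:,::-1]); pickle.dump(c,open(f"pics/{tag}.pkl","wb")); return c
def load(tag): return pickle.load(open(f"pics/{tag}.pkl","rb"))
def ray(c,u,v):
    f=240/np.tan(np.radians(c["fov_y"]/2)); T=c["world_from_camera"]
    d=np.array([(u-c["cx"])/f,-(v-c["cy"])/f,-1.]); return T[:3,3],T[:3,:3]@d
def onz(c,uv,z):
    o,d=ray(c,*uv); return o+d*(z-o[2])/d[2]
def proj(c,p):
    f=240/np.tan(np.radians(c["fov_y"]/2)); T=c["world_from_camera"]
    q=T[:3,:3].T@(np.asarray(p)-T[:3,3]); return np.array([c["cx"]+f*q[0]/-q[2], c["cy"]-f*q[1]/-q[2]])
def tri(c1,p1,c2,p2):
    A=[];b=[]
    for c,p in((c1,p1),(c2,p2)):
        o,d=ray(c,*p); d/=np.linalg.norm(d); M=np.eye(3)-np.outer(d,d); A.append(M); b.append(M@o)
    return np.linalg.solve(sum(A),sum(b))
def crop(c,u,v,r,tag,s=600):
    im=c["img"][max(0,v-r):v+r,max(0,u-r):u+r,::-1]; k=s/max(im.shape[:2]); cv2.imwrite(f"pics/{tag}.png",cv2.resize(im,None,fx=k,fy=k,interpolation=cv2.INTER_CUBIC))
def blobs(c,lo,hi,mina=30):
    hsv=cv2.cvtColor(c["img"],cv2.COLOR_RGB2HSV); m=cv2.inRange(hsv,np.array(lo),np.array(hi))
    n,l,s,ce=cv2.connectedComponentsWithStats(m)
    return [(s[i],ce[i],l==i) for i in range(1,n) if s[i][4]>=mina]
def delta(goal_pos,goal_yaw=None,pos=None,rot=None):
    "shift in tool axes and turn rotvec(deg) from the current pose to goal (tool down)"
    if pos is None:
        from workcell import get_obs
        o=get_obs(); pos=o["ee_pos"]; rot=o["tcp_rot"]
    R=Ro.from_euler("xyz",rot,degrees=True)
    s=R.inv().apply(np.asarray(goal_pos)-pos)
    t=None
    if goal_yaw is not None:
        t=(R.inv()*Ro.from_euler("xyz",[-90,0,goal_yaw],degrees=True)).as_rotvec(degrees=True)
    return np.round(s,4),None if t is None else np.round(t,2)
E
python3 - <<'E'
from h import *
for n in ["top0","side0"]:
    c=load(n)
    for nm,lo,hi in [("blue",(105,120,40),(125,255,255)),("orange",(5,180,100),(18,255,255)),("green",(60,60,20),(90,255,200))]:
        for s,ce,_ in blobs(c,lo,hi,15): print(n,nm,s,ce.round(1),onz(c,ce,0.014).round(4))
c=load("top0"); crop(c,425,260,70,"c_top",800*3//4); crop(c,255,270,70,"c_car",600)
crop(load("side0"),290,350,80,"c_side",600)
E
```

```text
top0 blue [413 215  23  24 202] [422.9 227.7] [ 0.6117 -0.2303  0.014 ]
top0 blue [377 232  16  16  79] [383.7 240. ] [ 0.5812 -0.1404  0.014 ]
top0 blue [454 235  16  15  98] [461.2 242.6] [ 0.5789 -0.3174  0.014 ]
top0 orange [583 251  31  33 218] [598.5 267.6] [ 0.5281 -0.6277  0.014 ]
top0 orange [450 289  14   6  27] [456.1 290.8] [ 0.4688 -0.3034  0.014 ]
top0 orange [465 290   6  13  18] [467.5 296.5] [ 0.4564 -0.3287  0.014 ]
top0 orange [449 301  18  10  34] [457.1 307.4] [ 0.4316 -0.3048  0.014 ]
top0 green [211 245  15  18 154] [218.2 253.4] [0.5422 0.2356 0.014 ]
top0 green [239 255  15  26 130] [245.7 267. ] [0.5126 0.172  0.014 ]
side0 blue [304 312  15  16 132] [310.8 320.6] [ 0.5859 -0.152   0.014 ]
side0 blue [316 336  24  25 337] [327.7 350. ] [ 0.6169 -0.2411  0.014 ]
side0 blue [306 374  17  20 171] [314.7 384.6] [ 0.5851 -0.3277  0.014 ]
side0 orange [233 372  27  25 332] [245.8 383.6] [ 0.4537 -0.3194  0.014 ]
side0 green [266 205  29  40 499] [276.1 221.1] [0.4999 0.2891 0.014 ]
```

View pics/c_top.png

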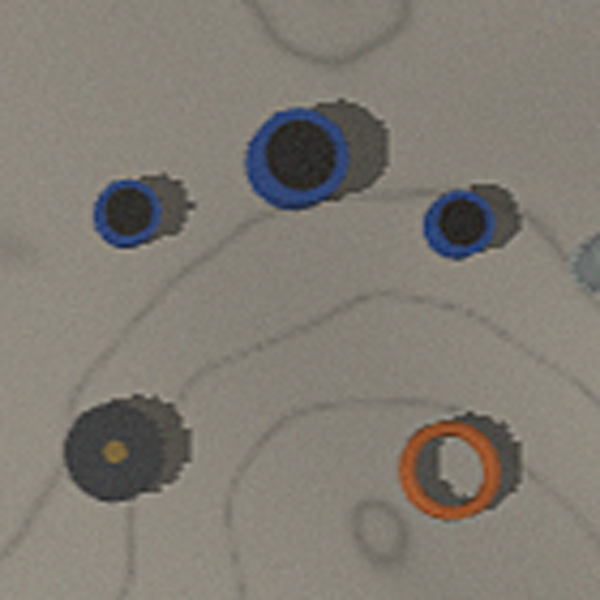

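View pics/c_car.png

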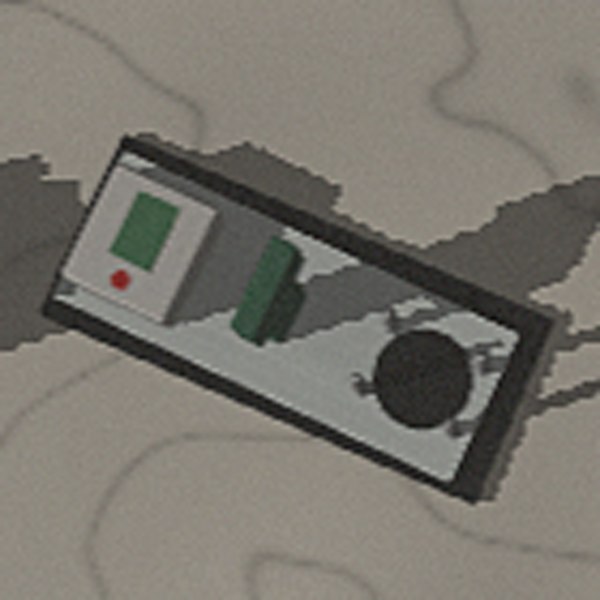

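View pics/c_side.png

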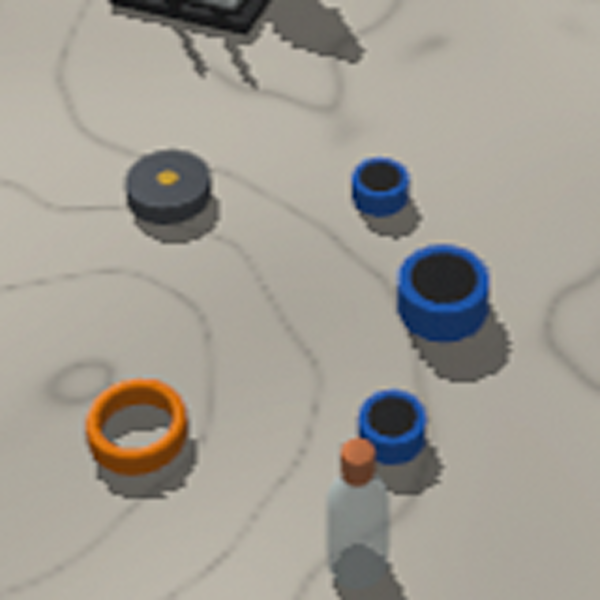

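Run:
```python
from h import *
t=load("top0"); s=load("side0")
T=lambda u,v:(355+u/4.286-.5,190+v/4.286-.5); C=lambda u,v:(185+u/4.286-.5,200+v/4.286-.5)
S=lambda u,v:(210+u/3.75-.5,270+v/3.75-.5)
for nm,a,b,z in [("body",(301,155),(443,277),.024),("ring",(450,470),(137,421),.014),("disc",(115,451),(168,178),.014)]:
    print(nm,onz(t,T(*a),z).round(4),onz(s,S(*b),z).round(4),tri(t,T(*a),s,S(*b)).round(4))
p=onz(t,C(423,379),.018); print("pocket",p.round(4))
h=onz(t,C(268,287),.135); print("handle top",h.round(4))
d=h-p; print("carrier yaw",np.degrees(np.arctan2(-d[0],d[1])),np.hypot(*d[:2]))
for q in [(122,140),(555,318),(45,310),(478,497)]: print("dock",onz(t,C(*q),.01).round(4))
print("dropper",onz(t,(503,247),.085).round(3),"amber",onz(t,(344,160),.075).round(3))
```

```text
body [ 0.6146 -0.2328  0.024 ] [ 0.6173 -0.2321  0.024 ] [ 0.6159 -0.2327  0.0242]
ring [ 0.4501 -0.3105  0.014 ] [ 0.4538 -0.3151  0.014 ] [ 0.4518 -0.3115  0.0092]
disc [ 0.4563 -0.1351  0.014 ] [ 0.4589 -0.135   0.014 ] [ 0.4576 -0.1349  0.0136]
pocket [0.4666 0.0856 0.018 ]
handle top [0.4988 0.1564 0.135 ]
carrier yaw -24.408346789353125 0.07780302731544221
dock [0.5917 0.2506 0.01  ]
dock [0.501  0.0171 0.01  ]
dock [0.4996 0.2867 0.01  ]
dock [0.4064 0.0554 0.01  ]
dropper [ 0.559 -0.39   0.085] amber [ 0.75  -0.045  0.075]
```

Run:
```python
from h import *
print(delta([.616,-.233,.15],-202))
```

```text
(array([-0.0845,  0.0808,  0.4662]), array([ 7.0000e-02,  1.3622e+02, -3.0000e-02]))
```

Emit:
play_rows:
  moves:
    - [[0,8,0],[-0.01,0,0.045],100]
    - [[0,16,0],[-0.018,0,0.09],100]
    - [[0,24,0],[-0.025,0,0.135],100]
    - [[0,32,0],[-0.034,0,0.18],100]
    - [[0,40,0],[-0.042,0,0.225],100]

```text
time: 0.65
ee_pos: [0.4122, -0.3716, 0.2311]
tcp_rot: [-90.0, 0.0, -105.6]
wrist_force: [0.2, -1.3, -0.4]
opening: 0.0852
```

Run:
```python
from h import *
from workcell import get_obs
o=get_obs(); print(o["time"],o["q"].round(1),o["ee_pos"],o["tcp_rot"])
print(delta([.616,-.233,.15],-202))
```

```text
0.65 [-42.    5.7  10.8  95.1  -0.  153.5] [ 0.41221316 -0.37162642  0.23114026] [-9.00106972e+01  2.97197000e-03 -1.05551529e+02]
(array([-0.1882,  0.0811,  0.1592]), array([1.000e-02, 9.645e+01, 1.000e-02]))
```

Emit:
play_rows:
  moves:
    - [[0,-8.5,0],[-0.038,0.0,0.032],100]
    - [[0,-17,0],[-0.075,0.0,0.064],100]
    - [[0,-25.5,0],[-0.113,0.0,0.096],100]
    - [[0,-34,0],[-0.15,0.02,0.128],100]
    - [[0,-42.5,0],[-0.188,0.03,0.159],100]

```text
time: 1.15
ee_pos: [0.6128, -0.2334, 0.2006]
tcp_rot: [-90.0, 0.0, -62.4]
wrist_force: [0.0, -0.8, 0.3]
opening: 0.0847
```

Emit:
play_rows:
  moves:
    - [[0,-8.5,0],[0,0,0],100]
    - [[0,-17,0],[0,0,0],100]
    - [[0,-25.5,0],[0,0,0],100]
    - [[0,-34,0],[0,0,0],100]
    - [[0,-42.5,0],[0,0,0],100]

```text
time: 1.65
ee_pos: [0.6115, -0.2347, 0.2014]
tcp_rot: [-90.0, 0.0, -19.9]
wrist_force: [-0.5, -0.6, 0.3]
opening: 0.0852
```

Emit:
play_rows:
  moves:
    - [[0,-8.5,0],[0,0,0],100]
    - [[0,-17,0],[0,0,0],100]
    - [[0,-25.5,0],[0,0,0],100]
    - [[0,-34,0],[0,0,0],100]
    - [[0,-42.5,0],[0,0,0],100]

```text
time: 2.15
ee_pos: [0.6114, -0.2348, 0.2015]
tcp_rot: [-90.0, 0.0, 22.6]
wrist_force: [0.6, -0.1, 0.2]
opening: 0.0854
```

Emit:
play_rows:
  moves:
    - [[0,-8.5,0],[0,0,0],100]
    - [[0,-17,0],[0,0,0],100]
    - [[0,-25.5,0],[0,0,0],100]
    - [[0,-34,0],[0,0,0],100]
    - [[0,-42.5,0],[0,0,0],100]

```text
time: 2.65
ee_pos: [0.6114, -0.2348, 0.2014]
tcp_rot: [-90.0, 0.0, 65.1]
wrist_force: [0.1, 1.2, -0.3]
opening: 0.0853
```

Emit:
play_rows:
  moves:
    - [[0,-8.5,0],[0,0,0],100]
    - [[0,-17,0],[0,0,0],100]
    - [[0,-25.5,0],[0,0,0],100]
    - [[0,-34,0],[0,0,0],100]
    - [[0,-42.5,0],[0,0,0],100]

```text
time: 3.15
ee_pos: [0.6114, -0.2348, 0.2014]
tcp_rot: [-90.0, -0.0, 107.6]
wrist_force: [-0.0, -0.4, 1.2]
opening: 0.0853
```

Emit:
play_rows:
  moves:
    - [[0,-8.5,0],[0,0,0],100]
    - [[0,-17,0],[0,0,0],100]
    - [[0,-25.5,0],[0,0,0],100]
    - [[0,-34,0],[0,0,0],100]
    - [[0,-42.5,0],[0,0,0],100]

```text
time: 3.65
ee_pos: [0.6114, -0.2348, 0.2015]
tcp_rot: [-90.0, -0.0, 150.1]
wrist_force: [0.7, 0.6, 0.3]
opening: 0.0853
```

Run:
```python
from h import *
from workcell import get_obs
o=get_obs(); print(o["time"],o["q"].round(1),o["ee_pos"],o["tcp_rot"])
print(delta([.616,-.233,.15],158))
shot("wrist","w1")
```

```text
3.65 [-21.   19.6  23.9  94.3  -0.  -81.1] [ 0.61142758 -0.23478213  0.2014543 ] [-8.99908970e+01 -4.28707323e-02  1.50138333e+02]
(array([-0.0031,  0.0515, -0.0038]), array([-0.01, -7.86,  0.04]))
```

View pics/w1.png

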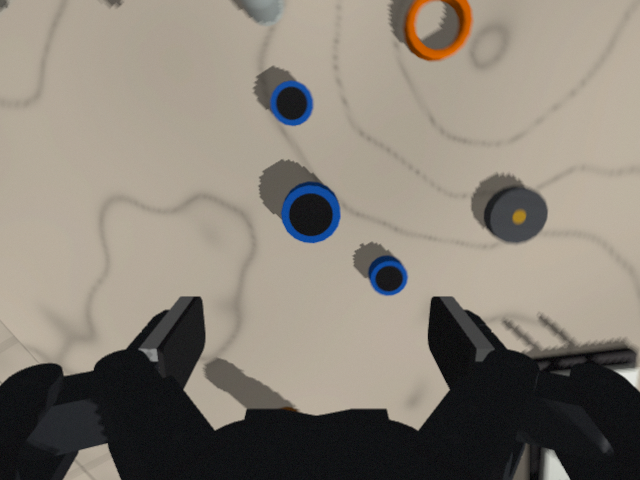

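The wrist view shows three blue pucks: body at (311,214) is clearly the largest against decoys at (292,103) and (388,276). The disc's brass dot is at (518,216) and the ring at (438,25). The enlarged crop in c_top already confirmed the middle (425,227) puck.

Run:
```python
from h import *
c=load("w1")
g=cv2.cvtColor(c["img"],cv2.COLOR_RGB2HSV)
# blue+patch outlines
m=cv2.inRange(g,np.array((100,120,40)),np.array((125,255,255)))
cs,_=cv2.findContours(m,cv2.RETR_CCOMP,cv2.CHAIN_APPROX_NONE)
for k in cs:
    if len(k)>60:
        e=cv2.fitEllipse(k); print("blue",np.round(e[0],1),np.round(e[1],1),onz(c,e[0],.024).round(4))
for s,ce,mm in blobs(c,(15,120,80),(28,255,255),20): print("brass?",s,ce.round(1),onz(c,ce,.014).round(4))
m=cv2.inRange(g,np.array((5,180,100)),np.array((18,255,255)))
cs,_=cv2.findContours(m,cv2.RETR_CCOMP,cv2.CHAIN_APPROX_NONE)
for k in cs:
    if len(k)>60: e=cv2.fitEllipse(k); print("orange",np.round(e[0],1),np.round(e[1],1),onz(c,e[0],.014).round(4))
from workcell import get_obs
print(delta([.616,-.233,.15],158))
```

```text
blue [387.3 275.2] [35.5 39.5] [ 0.5854 -0.15    0.024 ]
blue [388.6 278.3] [24.7 26.8] [ 0.5857 -0.1467  0.024 ]
blue [310.5 212.1] [57.5 59.9] [ 0.6165 -0.2353  0.024 ]
blue [310.4 214.3] [42.2 43.3] [ 0.6175 -0.2336  0.024 ]
blue [291.  102.8] [40.7 44. ] [ 0.5852 -0.3204  0.024 ]
blue [291.1 102.9] [29.9 32.6] [ 0.5851 -0.3203  0.024 ]
brass? [512 210  14  14 154] [518.7 216.4] [ 0.4582 -0.1374  0.014 ]
orange [437.5  25.5] [57.4 64.4] [ 0.4566 -0.3132  0.014 ]
(array([-0.0031,  0.0515, -0.0038]), array([-0.  , -7.34,  0.04]))
```

Emit:
play_rows:
  moves:
    - [[0,-4,0],[-0.003,0.03,-0.003],100]
    - [[0,-7.5,0],[-0.0038,0.06,-0.0036],100]
    - [[0,-7.5,0],[-0.0038,0.09,-0.0036],100]
    - [[0,-7.5,0],[-0.0038,0.11,-0.0036],100]
    - [[0,-7.5,0],[-0.0038,0.11,-0.0036],100]

```text
time: 4.2
ee_pos: [0.6149, -0.233, 0.0881]
tcp_rot: [-90.0, -0.3, 157.1]
wrist_force: [-0.1, -0.9, -0.0]
opening: 0.0854
```

Run:
```python
from h import *
print(delta([.6165,-.233,.005],158))
c=shot("wrist","w2")
g=cv2.cvtColor(c["img"],cv2.COLOR_RGB2HSV)
m=cv2.inRange(g,np.array((100,120,40)),np.array((125,255,255)))
cs,_=cv2.findContours(m,cv2.RETR_CCOMP,cv2.CHAIN_APPROX_NONE)
for k in cs:
    if len(k)>60:
        e=cv2.fitEllipse(k); print("blue",np.round(e[0],1),np.round(e[1],1),onz(c,e[0],.024).round(4))
```

```text
(array([-0.002 ,  0.0831, -0.0006]), array([-0.01, -0.87,  0.34]))
blue [406.1 347.1] [48.1 57.5] [ 0.5872 -0.1533  0.024 ]
blue [310.5 247.8] [86.9 90.7] [ 0.6164 -0.2361  0.024 ]
blue [310.5 252.2] [62.  65.3] [ 0.6175 -0.2337  0.024 ]
blue [303.5  79.9] [64.6 70.3] [ 0.5846 -0.32    0.024 ]
blue [303.6  80.1] [48.6 52.1] [ 0.5846 -0.3199  0.024 ]
```

View pics/w2.png

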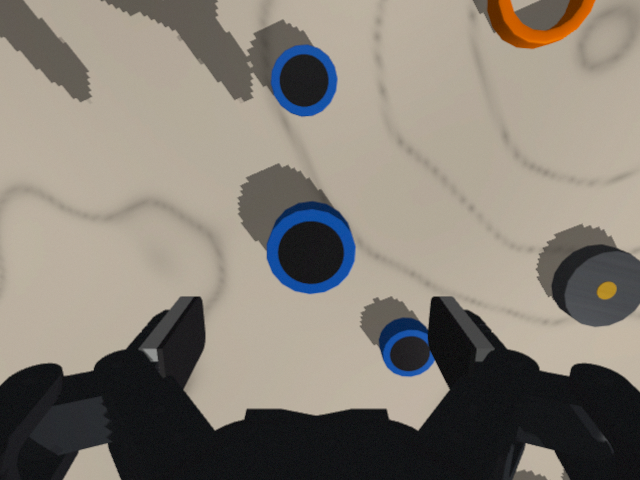

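Emit:
play_rows:
  moves:
    - [[0,-0.5,0],[-0.002,0.025,0],100]
    - [[0,-0.5,0],[-0.002,0.05,0],100]
    - [[0,-0.5,0],[-0.002,0.07,0],100]
    - [[0,-0.5,0],[-0.002,0.08,0],100]
    - [[0,-0.5,0],[-0.002,0.08,0],100]

```text
time: 4.75
ee_pos: [0.6183, -0.2344, 0.0118]
tcp_rot: [-90.0, -0.0, 157.7]
wrist_force: [-0.3, 0.1, -0.2]
opening: 0.0849
```

Emit:
play_rows:
  grip_force: 40
  moves:
    - [[0,0,0],[0,0,0],50]
    - [[0,0,0],[0,0,0],40]
    - [[0,0,0],[0,0,0],40]
    - [[0,0,0],[0,0,0],40]
    - [[0,0,0],[0,0,0],40]

```text
time: 5.25
ee_pos: [0.6194, -0.2347, 0.014]
tcp_rot: [-90.0, 0.2, 157.8]
wrist_force: [-1.4, 0.8, 5.3]
opening: 0.0503
```

Run:
```python
from h import *
from workcell import get_obs
c=shot("wrist","w3"); o=get_obs(); print(o["ee_pos"],o["tcp_rot"],o["wrist_force"],o["opening"]); shot("side","s3"); crop(load("s3"),330,340,60,"s3c")
```

```text
[ 0.61932991 -0.23473591  0.01395704] [-9.00038973e+01  1.55480045e-01  1.57776383e+02] [-0.85437733  0.33829677  5.00852349] 0.04991108871519334
```

View pics/w3.png

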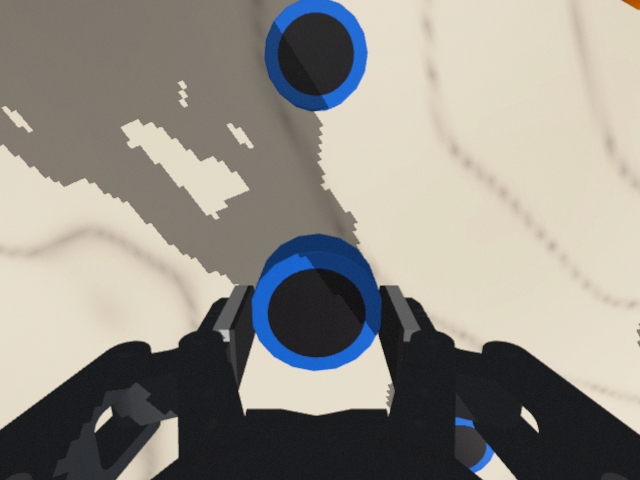

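View pics/s3c.png

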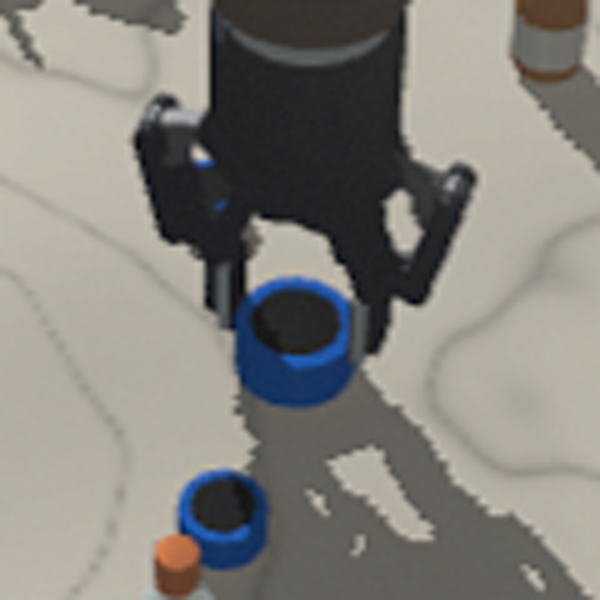

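Emit:
play_rows:
  grip_force: 40
  moves:
    - [[0,0,0],[0,-0.01,0],40]
    - [[0,0,0],[0,-0.03,0],40]
    - [[0,0,0],[0,-0.06,0],40]
    - [[0,0,0],[0,-0.1,0],40]
    - [[0,0,0],[0,-0.14,0],40]

```text
time: 5.85
ee_pos: [0.6181, -0.2343, 0.1541]
tcp_rot: [-90.0, 0.0, 157.8]
wrist_force: [0.9, -0.6, -1.5]
opening: 0.0498
```

Run:
```python
from h import *
from workcell import get_obs
c=shot("wrist","w4"); o=get_obs(); print(o["ee_pos"],o["tcp_rot"],o["wrist_force"],o["opening"])
R=Ro.from_euler("xyz",o["tcp_rot"],degrees=True)
for tag in("w3","w4"):
    c=load(tag)
    pos=o["ee_pos"] if tag=="w4" else np.array([.6193,-.2347,.014])
    g=cv2.cvtColor(c["img"],cv2.COLOR_RGB2HSV)
    m=cv2.inRange(g,np.array((100,120,30)),np.array((125,255,255)))
    cs,_=cv2.findContours(m,cv2.RETR_CCOMP,cv2.CHAIN_APPROX_NONE)
    for k in cs:
        if len(k)>200 :
            e=cv2.fitEllipse(k); p=onz(c,e[0],pos[2]+.010); print(tag,np.round(e[0],1),np.round(e[1],1),"in tool",R.inv().apply(p-pos).round(4))
    print("tcp px",proj(c,pos))
# pocket
print(delta([.467,.086,.16],158))
```

```text
[ 0.61996787 -0.23493853  0.1622509 ] [-90.01487287   0.54469571 157.78344466] [-1.30858792  0.52324756  5.35786346] 0.04974165247616281
w3 [316.2 303.2] [129.6 135.4] in tool [ 0.0002 -0.01    0.004 ]
w3 [316.2 312.5] [88.6 97.6] in tool [ 0.0002 -0.01    0.    ]
w3 [315.3  53.9] [101.  111.1] in tool [-0.0001 -0.01    0.0916]
w3 [315.3  53.6] [75.8 83. ] in tool [-0.0001 -0.01    0.0917]
tcp px [315.5894109 301.1820446]
w4 [316.2 303.3] [129.6 134.8] in tool [ 0.0022 -0.01    0.008 ]
w4 [316.1 312.5] [88.6 97.6] in tool [ 0.0022 -0.01    0.0044]
tcp px [310.39312408 310.52642786]
(array([ 2.630e-01, -2.000e-04, -2.393e-01]), array([ 0.01, -0.22, -0.54]))
```

View pics/w4.png

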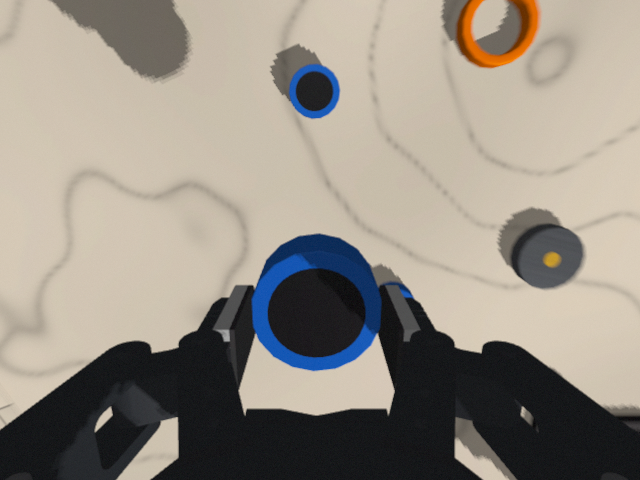

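Emit:
play_rows:
  moves:
    - [[0,0,0],[0.02,0,-0.015],40]
    - [[0,0,0],[0.05,0,-0.036],40]
    - [[0,0,0],[0.085,0,-0.061],40]
    - [[0,0,0],[0.12,0,-0.087],40]
    - [[0,0,0],[0.155,0,-0.112],40]

```text
time: 6.4
ee_pos: [0.5163, -0.0709, 0.1526]
tcp_rot: [-90.0, 0.1, 157.8]
wrist_force: [0.2, 0.9, -0.1]
opening: 0.0499
```

Emit:
play_rows:
  moves:
    - [[0,0,0],[0.035,0,-0.025],40]
    - [[0,0,0],[0.068,0,-0.05],40]
    - [[0,0,0],[0.09,0,-0.068],40]
    - [[0,0,0],[0.105,0,-0.076],40]
    - [[0,0,0],[0.108,0,-0.078],40]

```text
time: 6.9
ee_pos: [0.4461, 0.0421, 0.153]
tcp_rot: [-90.0, 0.1, 157.9]
wrist_force: [-0.1, 0.1, -0.9]
opening: 0.0498
```

Emit:
play_rows:
  moves:
    - [[0,0,0],[0,0,0],40]
    - [[0,0,0],[0,0,0],40]
    - [[0,0,0],[0,0,0],40]
    - [[0,0,0],[0,0,0],40]
    - [[0,0,0],[0,0,0],40]

```text
time: 7.4
ee_pos: [0.447, 0.0405, 0.1518]
tcp_rot: [-90.0, -0.0, 157.7]
wrist_force: [-0.6, -0.6, -1.5]
opening: 0.0497
```

Run:
```python
from h import *
from workcell import get_obs
o=get_obs(); print(o["ee_pos"],o["tcp_rot"],o["wrist_force"],o["opening"],o["q"],o["qd"].round(2)); pickle.dump(o,open("pics/w5o.pkl","wb"))
c=shot("wrist","w5")
print(delta([.467,.086,.16],158))
```

```text
[0.44701558 0.04052251 0.1517515 ] [-8.99891355e+01 -1.58711667e-02  1.57741285e+02] [-0.5822167  -0.60481427 -1.53075519] 0.04974450658366933 [ 5.18125332e+00 -9.73229825e+00 -1.29417845e+01  8.68096058e+01
 -2.32844792e-03 -6.25600327e+01] [ 0.17 -0.24 -0.16  0.05 -0.02  0.07]
(array([-0.0014, -0.0082, -0.0496]), array([-0.01, -0.25,  0.02]))
```

View pics/w5.png

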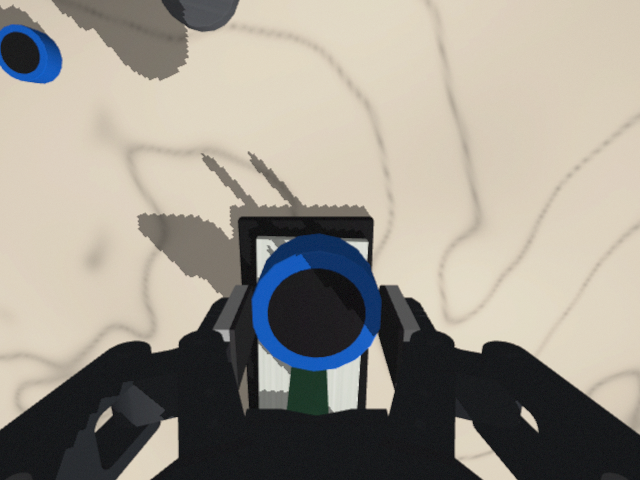

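Emit:
play_rows:
  moves:
    - [[0,0,0],[0,0,-0.012],40]
    - [[0,0,0],[0,0,-0.03],40]
    - [[0,0,0],[0,0,-0.045],40]
    - [[0,0,0],[0,0,-0.05],40]
    - [[0,0,0],[0,0,-0.05],40]

```text
time: 7.95
ee_pos: [0.4658, 0.088, 0.1517]
tcp_rot: [-90.0, -0.0, 157.9]
wrist_force: [0.1, -0.6, -1.3]
opening: 0.0503
```

Run:
```python
from h import *
c=shot("wrist","w6")
from workcell import get_obs
o=get_obs(); print(o["ee_pos"],o["tcp_rot"],o["wrist_force"],o["opening"]); pickle.dump(o,open("pics/w6o.pkl","wb"))
```

```text
[0.46567498 0.08752855 0.15171547] [-8.99773889e+01 -2.15726983e-02  1.57844565e+02] [-0.4223752  -0.65303763 -0.46222838] 0.04987527571760043
```

View pics/w6.png

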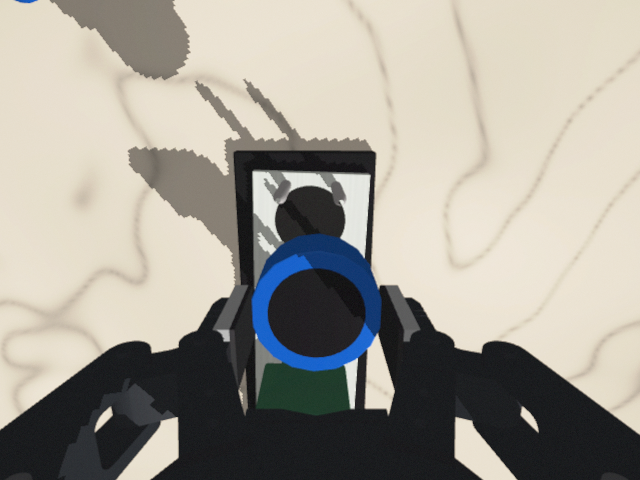

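Run:
```python
from h import *
c=load("w6"); im=c["img"][140:260,230:390,::-1]; cv2.imwrite("pics/w6c.png",cv2.resize(im,None,fx=5,fy=5,interpolation=cv2.INTER_CUBIC))
```

```text
(no output)
```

View pics/w6c.png

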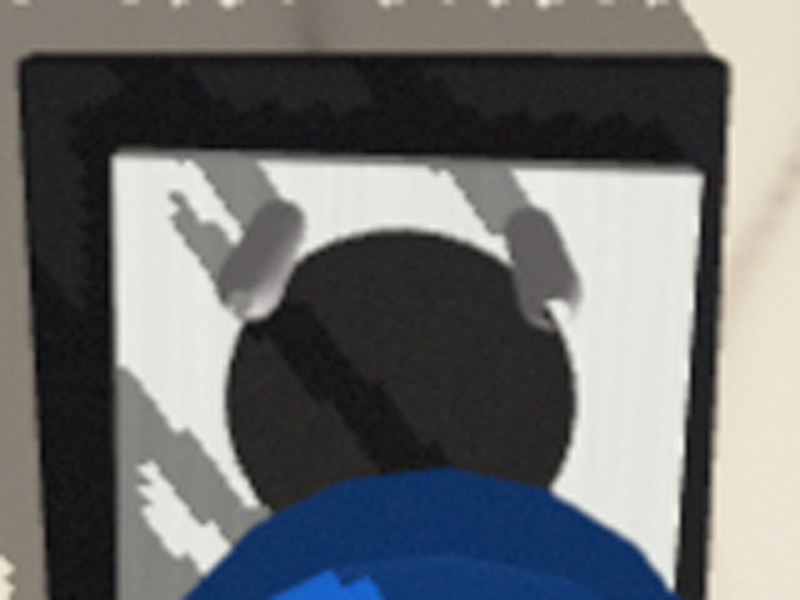

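Run:
```python
from h import *
from scipy.optimize import least_squares
c=load("w6"); o=pickle.load(open("pics/w6o.pkl","rb"))
P=lambda u,v:(230+(u+.5)/5-.5,140+(v+.5)/5-.5)
w=lambda u,v,z=.018: onz(c,P(u,v),z)
fl,fr=w(112,152),w(703,172); ll=w(117,590); rr=w(678,590)
print("front",fl.round(4),fr.round(4),np.linalg.norm(fl-fr))
d=fl-fr; print("edge yaw(front dir)",np.degrees(np.arctan2(d[1],d[0])))
for a,b in((fl,ll),(fr,rr)):
    d=b-a; print("side yaw",np.degrees(np.arctan2(-d[0],d[1])))
dk1,dk2=w(25,62,.01),w(728,66,.01); d=dk1-dk2; print("dock",np.degrees(np.arctan2(d[1],d[0])),np.linalg.norm(d))
pts=np.array([w(*p)[:2] for p in [(227,395),(577,395),(405,230),(232,350),(575,350),(340,240),(470,242),(243,460),(558,460),(575,430),(229,430)]])
r=least_squares(lambda q:np.hypot(pts[:,0]-q[0],pts[:,1]-q[1])-q[2],[.467,.086,.026]); print("patch",r.x.round(4),r.fun.round(4))
mid=(fl+fr)/2
for y in(-22.5,-23.5,-24.5):
    th=np.radians(y); ex=np.array([np.cos(th),np.sin(th)]); ey=np.array([-ex[1],ex[0]])
    print(y,"pocket from edge",(mid[:2]+.036*ey).round(4))
R=Ro.from_euler("xyz",o["tcp_rot"],degrees=True)
print("patch in tool",R.inv().apply(np.array([r.x[0],r.x[1],.018])-o["ee_pos"]).round(4))
# post tops: crop
for p in [(245,308),(552,318)]: print("posttop",w(*p,z=.078).round(4))
for p in [(290,208),(523,212)]: print("postbase",w(*p,z=.018).round(4))
```

```text
front [0.4941 0.0345 0.018 ] [0.4158 0.0694 0.018 ] 0.08570242387454635
edge yaw(front dir) -24.03625946326769
side yaw -24.135068265202776
side yaw -23.305768953519188
dock -22.43311242677516 0.1033838700924026
patch [0.4693 0.0847 0.0262] [ 0.0001  0.0001 -0.0004  0.0003  0.0008 -0.0002 -0.0001 -0.0004 -0.0009
  0.0003  0.0003]
-22.5 pocket from edge [0.4687 0.0852]
-23.5 pocket from edge [0.4693 0.085 ]
-24.5 pocket from edge [0.4698 0.0847]
patch in tool [-0.0045  0.1337  0.0012]
posttop [0.4754 0.0543 0.078 ]
posttop [0.4429 0.0688 0.078 ]
postbase [0.4734 0.0517 0.018 ]
postbase [0.4421 0.065  0.018 ]
```

Run:
```python
from h import *
print(delta([.4695,.0849,.105],156.2))
```

```text
(array([-0.0046,  0.0467,  0.001 ]), array([-0.02,  1.64,  0.02]))
```

Emit:
play_rows:
  moves:
    - [[0,0.8,0],[-0.0025,0.01,0.0005],40]
    - [[0,1.6,0],[-0.0046,0.02,0.001],40]
    - [[0,1.6,0],[-0.0046,0.035,0.001],40]
    - [[0,1.6,0],[-0.0046,0.046,0.001],40]
    - [[0,1.6,0],[-0.0046,0.046,0.001],40]

```text
time: 8.5
ee_pos: [0.4684, 0.0842, 0.1035]
tcp_rot: [-89.9, -0.2, 156.2]
wrist_force: [-0.2, -0.1, 0.2]
opening: 0.0501
```

Emit:
play_rows:
  moves:
    - [[0,0,0],[0,0,0],40]
    - [[0,0,0],[0,0,0],40]
    - [[0,0,0],[0,0,0],40]
    - [[0,0,0],[0,0,0],40]
    - [[0,0,0],[0,0,0],40]

```text
time: 9.0
ee_pos: [0.4697, 0.0846, 0.1061]
tcp_rot: [-90.0, 0.0, 156.2]
wrist_force: [-0.2, 0.2, 0.1]
opening: 0.0495
```

Run:
```python
from h import *
c=shot("wrist","w7"); shot("side","s7"); crop(load("s7"),280,240,70,"s7c")
from workcell import get_obs
o=get_obs(); print(o["ee_pos"],o["tcp_rot"],o["wrist_force"],o["opening"])
print(delta([.4695,.0849,.105],156.2))
```

```text
[0.46964269 0.08458821 0.1059982 ] [-9.00049570e+01  6.11471620e-03  1.56188573e+02] [ 0.00170181  0.30271969 -0.41429443] 0.05016924453567439
(array([ 0.0003,  0.001 , -0.0002]), array([ 0.  , -0.01, -0.01]))
```

View pics/w7.png

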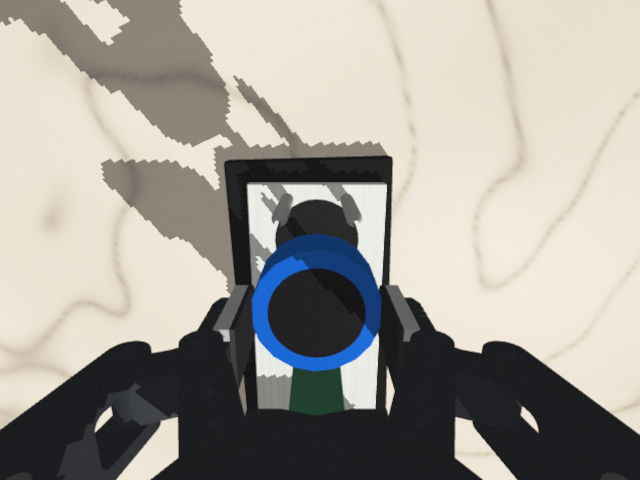

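View pics/s7c.png

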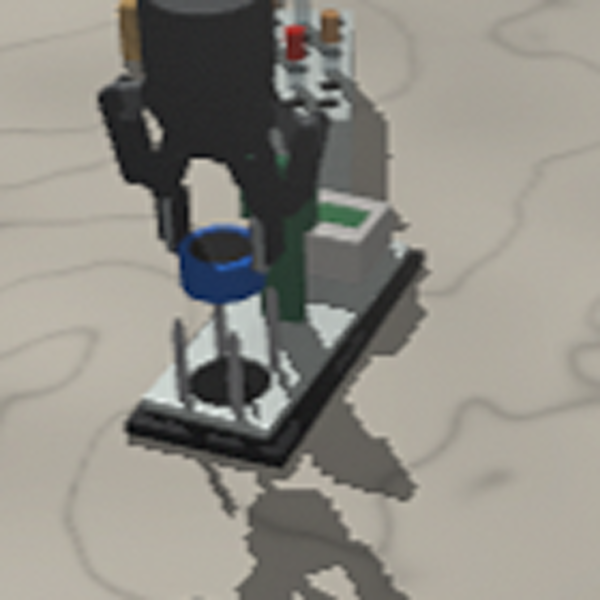

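Emit:
play_rows:
  moves:
    - [[0,0,0],[0,0.01,0],40]
    - [[0,0,0],[0,0.022,0],40]
    - [[0,0,0],[0,0.034,0],40]
    - [[0,0,0],[0,0.046,0],40]
    - [[0,0,0],[0,0.056,0],40]

```text
time: 9.6
ee_pos: [0.4691, 0.0845, 0.0482]
tcp_rot: [-90.0, -0.1, 156.2]
wrist_force: [0.3, 0.4, -1.0]
opening: 0.0497
```

Emit:
play_rows:
  moves:
    - [[0,0,0],[0,0.005,0],40]
    - [[0,0,0],[0,0.008,0],40]
    - [[0,0,0],[0,0.011,0],40]
    - [[0,0,0],[0,0.014,0],40]
    - [[0,0,0],[0,0.016,0],40]

```text
time: 10.1
ee_pos: [0.4698, 0.0846, 0.0339]
tcp_rot: [-90.0, 0.0, 156.2]
wrist_force: [0.1, -0.2, -0.9]
opening: 0.0499
```

Emit:
play_rows:
  moves:
    - [[0,0,0],[0,0.001,0],40]
    - [[0,0,0],[0,0.0015,0],40]
    - [[0,0,0],[0,0.002,0],40]
    - [[0,0,0],[0,0.002,0],40]
    - [[0,0,0],[0,0.002,0],40]

```text
time: 10.6
ee_pos: [0.4696, 0.0846, 0.032]
tcp_rot: [-90.0, 0.0, 156.2]
wrist_force: [0.1, -0.5, -0.0]
opening: 0.0498
```

Emit:
play_rows:
  moves:
    - [[0,0,0],[0,0.001,0],40]
    - [[0,0,0],[0,0.0015,0],40]
    - [[0,0,0],[0,0.002,0],40]
    - [[0,0,0],[0,0.0025,0],40]
    - [[0,0,0],[0,0.0025,0],40]

```text
time: 11.1
ee_pos: [0.4698, 0.0846, 0.0318]
tcp_rot: [-90.0, 0.1, 156.2]
wrist_force: [-9.1, -2.0, 20.5]
opening: 0.0499
```

Run:
```python
from h import *
shot("side","s8"); crop(load("s8"),275,255,45,"s8c")
from workcell import get_obs
o=get_obs(); print(o["ee_pos"],o["tcp_rot"],o["wrist_force"],o["opening"])
```

```text
[0.46977633 0.08458069 0.03175088] [-9.00457790e+01  6.60633617e-02  1.56183208e+02] [-9.41355437 -2.14181744 21.12824834] 0.0497997341753834
```

View pics/s8c.png

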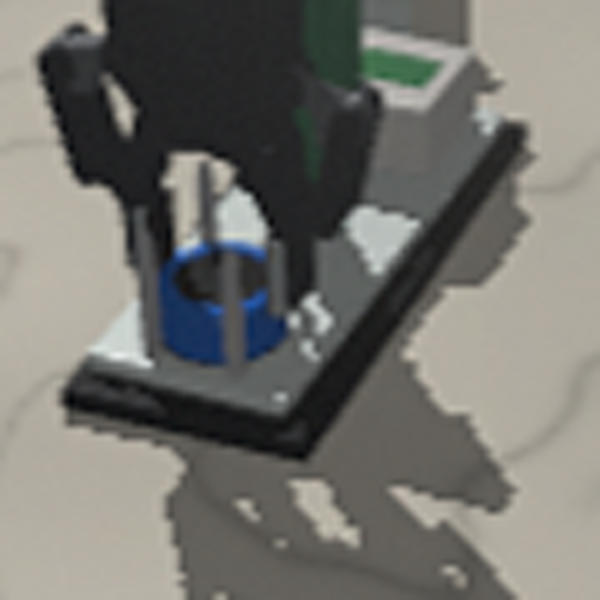

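Emit:
play_rows:
  moves:
    - [[0,0,0],[0,-0.0015,0],40]
    - [[0,0,0],[0,-0.0015,0],60]
    - [[0,0,0],[0,-0.0015,0],75]
    - [[0,0,0],[0,-0.0015,0],75]
    - [[0,0,0],[0,-0.0015,0],75]

```text
time: 11.65
ee_pos: [0.4695, 0.0845, 0.0306]
tcp_rot: [-90.0, -0.0, 156.2]
wrist_force: [-0.5, -0.3, -0.1]
opening: 0.0637
```

Emit:
play_rows:
  moves:
    - [[0,0,0],[0,-0.01,0],75]
    - [[0,0,0],[0,-0.03,0],75]
    - [[0,0,0],[0,-0.06,0],75]
    - [[0,0,0],[0,-0.1,0],75]
    - [[0,0,0],[0,-0.14,0],90]

```text
time: 12.15
ee_pos: [0.4692, 0.0845, 0.1728]
tcp_rot: [-90.0, -0.0, 156.2]
wrist_force: [0.0, 0.9, -0.0]
opening: 0.0764
```

Run:
```python
from h import *
c=shot("wrist","w9")
from workcell import get_obs
o=get_obs(); print(o["ee_pos"],o["tcp_rot"],o["wrist_force"],o["opening"])
print(delta([.455,-.313,.16],158))
```

```text
[0.47117243 0.08485754 0.17975628] [-90.26662096   0.39484797 156.18607054] [-2.18715011  0.365005    5.99859187] 0.07650839589138275
(array([-0.1457,  0.019 ,  0.3706]), array([ 0.26, -1.81, -0.4 ]))
```

View pics/w9.png

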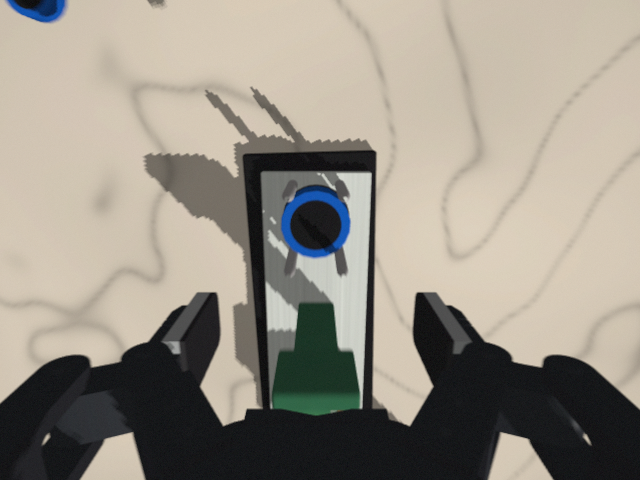

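Emit:
play_rows:
  moves:
    - [[0,0,0],[-0.01,0,0.025],100]
    - [[0,0,0],[-0.025,0,0.065],100]
    - [[0,0,0],[-0.04,0,0.11],100]
    - [[0,0,0],[-0.056,0,0.155],100]
    - [[0,0,0],[-0.072,0,0.2],100]

```text
time: 12.7
ee_pos: [0.4543, -0.1292, 0.1717]
tcp_rot: [-90.0, 0.1, 156.2]
wrist_force: [0.8, 0.3, 0.2]
opening: 0.0854
```

Emit:
play_rows:
  moves:
    - [[0,0,0],[-0.018,0.01,0.045],100]
    - [[0,0,0],[-0.036,0.025,0.09],100]
    - [[0,0,0],[-0.055,0.035,0.13],100]
    - [[0,0,0],[-0.07,0.04,0.16],100]
    - [[0,0,0],[-0.074,0.04,0.17],100]

```text
time: 13.2
ee_pos: [0.4531, -0.3155, 0.1301]
tcp_rot: [-90.0, -0.1, 156.0]
wrist_force: [0.1, 0.5, 0.3]
opening: 0.0857
```

Emit:
play_rows:
  moves:
    - [[0,0,0],[0,0,0],100]
    - [[0,0,0],[0,0,0],100]
    - [[0,0,0],[0,0,0],100]
    - [[0,0,0],[0,0,0],100]
    - [[0,0,0],[0,0,0],100]

```text
time: 13.7
ee_pos: [0.4541, -0.3121, 0.1313]
tcp_rot: [-90.0, 0.0, 156.3]
wrist_force: [0.8, -0.6, 0.4]
opening: 0.0853
```

Run:
```python
from h import *
c=shot("wrist","w10")
from workcell import get_obs
o=get_obs(); print(o["ee_pos"],o["tcp_rot"],o["wrist_force"],o["opening"])
g=cv2.cvtColor(c["img"],cv2.COLOR_RGB2HSV)
m=cv2.inRange(g,np.array((5,180,60)),np.array((18,255,255)))
cs,_=cv2.findContours(m,cv2.RETR_CCOMP,cv2.CHAIN_APPROX_NONE)
for k in cs:
    if len(k)>60: e=cv2.fitEllipse(k); print("orange",np.round(e[0],1),np.round(e[1],1),onz(c,e[0],.014).round(4))
for s,ce,mm in blobs(c,(15,120,80),(28,255,255),20): print("brass?",s,ce.round(1),onz(c,ce,.014).round(4))
```

```text
[ 0.45401964 -0.31226324  0.13121656] [-8.99983840e+01  2.60173516e-02  1.56242940e+02] [ 0.45463501 -0.36709803  0.69942824] 0.08508587115602909
orange [316.5 223.7] [70.1 70.3] [ 0.4526 -0.3147  0.014 ]
orange [316.5 222.8] [48.2 52.4] [ 0.4523 -0.3153  0.014 ]
brass? [288 203  14  22  31] [292.5 213.8] [ 0.4651 -0.328   0.014 ]
brass? [340 228  12  22  42] [346.8 238.8] [ 0.4372 -0.2957  0.014 ]
brass? [389 412  15  11 116] [396.7 417. ] [ 0.4582 -0.1367  0.014 ]
```

View pics/w10.png

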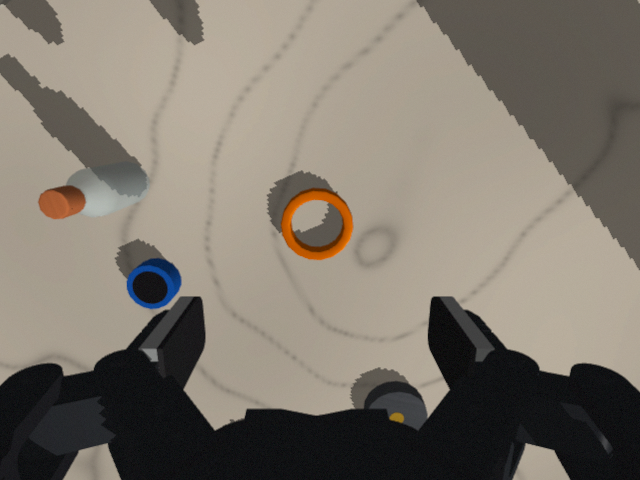

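Run:
```python
from h import *
print(delta([.4531,-.3138,.002],156.2))
```

```text
(array([0.0003, 0.1292, 0.0018]), array([-0.  ,  0.04, -0.03]))
```

Emit:
play_rows:
  moves:
    - [[0,0,0],[0,0.03,0.0018],100]
    - [[0,0,0],[0,0.065,0.0018],100]
    - [[0,0,0],[0,0.095,0.0018],90]
    - [[0,0,0],[0,0.115,0.0018],80]
    - [[0,0,0],[0,0.124,0.0018],75]

```text
time: 14.25
ee_pos: [0.4521, -0.3136, 0.0048]
tcp_rot: [-90.0, -0.2, 156.2]
wrist_force: [0.8, 0.0, -0.3]
opening: 0.0639
```

Emit:
play_rows:
  moves:
    - [[0,0,0],[0,0.001,0],75]
    - [[0,0,0],[0,0.003,0],75]
    - [[0,0,0],[0,0.003,0],72]
    - [[0,0,0],[0,0.003,0],70]
    - [[0,0,0],[0,0.003,0],70]

```text
time: 14.75
ee_pos: [0.4534, -0.3148, 0.0046]
tcp_rot: [-90.0, 0.1, 156.2]
wrist_force: [-0.2, 0.5, -0.7]
opening: 0.0597
```

Emit:
play_rows:
  grip_force: 35
  moves:
    - [[0,0,0],[0,0,0],60]
    - [[0,0,0],[0,0,0],50]
    - [[0,0,0],[0,0,0],40]
    - [[0,0,0],[0,0,0],40]
    - [[0,0,0],[0,0,0],40]

```text
time: 15.25
ee_pos: [0.4534, -0.3148, 0.0048]
tcp_rot: [-90.0, 0.1, 156.2]
wrist_force: [-0.8, 0.6, 6.1]
opening: 0.0493
```

```bash
cat >> h.py <<'E'
def held(c,lo,hi,pos,rot,h):
    "ellipse fits of held part in tool coords; h = height of part top above TCP"
    R=Ro.from_euler("xyz",rot,degrees=True)
    g=cv2.cvtColor(c["img"],cv2.COLOR_RGB2HSV); m=cv2.inRange(g,np.array(lo),np.array(hi))
    cs,_=cv2.findContours(m,cv2.RETR_CCOMP,cv2.CHAIN_APPROX_NONE)
    for k in cs:
        if len(k)>120:
            e=cv2.fitEllipse(k); p=onz(c,e[0],pos[2]+h); b=k[:,0,1].max()
            print(np.round(e[0],1),np.round(e[1],1),"bottom row",b,"in tool",R.inv().apply(p-pos).round(4))
E
python3 - <<'E'
from h import *
from workcell import get_obs
o=get_obs(); c=shot("wrist","w11"); print(o["ee_pos"],o["tcp_rot"],o["wrist_force"],o["opening"])
held(c,(3,150,40),(20,255,255),o["ee_pos"],o["tcp_rot"],.014-o["ee_pos"][2])
shot("side","s11"); crop(load("s11"),250,370,50,"s11c")
E
```

```text
[ 0.45338489 -0.31478172  0.00481676] [-8.99861676e+01  6.57472909e-02  1.56185193e+02] [-0.81765836  0.5891436   6.07326019] 0.04928303819381791
[316.1 307. ] [126.1 128.4] bottom row 370 in tool [ 0.0003 -0.0092  0.002 ]
[316.2 303.9] [72.6 89.9] bottom row 341 in tool [ 0.0003 -0.0092  0.0033]
```

View pics/w11.png

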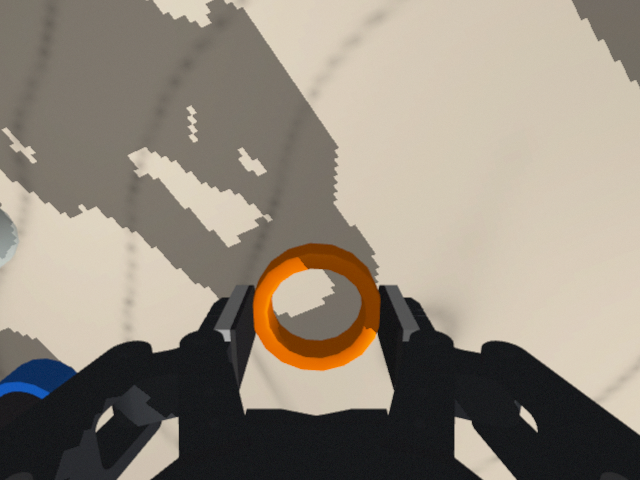

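View pics/s11c.png

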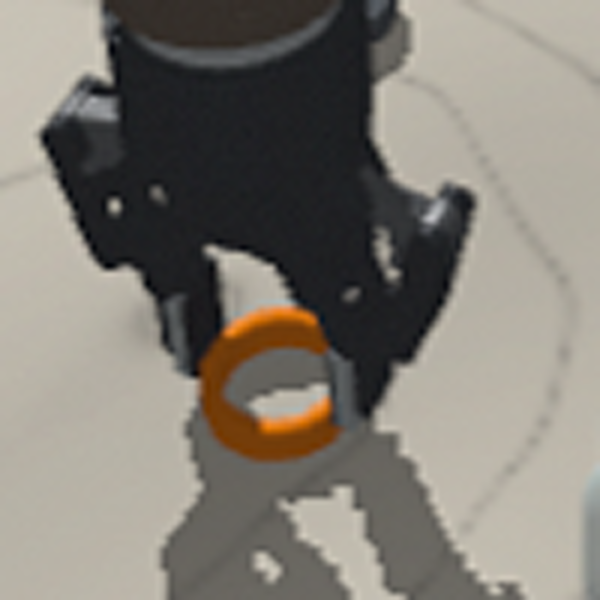

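Emit:
play_rows:
  moves:
    - [[0,0,0],[0,-0.008,0],40]
    - [[0,0,0],[0,-0.025,0],40]
    - [[0,0,0],[0,-0.055,0],40]
    - [[0,0,0],[0,-0.095,0],40]
    - [[0,0,0],[0,-0.135,0],40]

```text
time: 15.85
ee_pos: [0.4527, -0.3143, 0.1405]
tcp_rot: [-90.0, -0.0, 156.2]
wrist_force: [1.4, -0.7, -0.9]
opening: 0.0493
```

Run:
```python
from h import *
from workcell import get_obs
o=get_obs(); c=shot("wrist","w12"); print(o["ee_pos"],o["wrist_force"],o["opening"])
held(c,(3,150,40),(20,255,255),o["ee_pos"],o["tcp_rot"],.0092)
print(delta([.4696,.0846,.14],156.2))
```

```text
[ 0.45267867 -0.31427924  0.14049322] [ 1.40505891 -0.66117865 -0.89167602] 0.04933426195434948
[316.1 307.1] [126.  128.2] bottom row 370 in tool [ 0.0003 -0.0092  0.0019]
[316.3 303.9] [72.8 90.3] bottom row 341 in tool [ 0.0004 -0.0092  0.0033]
(array([ 0.1479,  0.0061, -0.3722]), array([-0.09, -0.02, -0.48]))
```

Ring still at the same pixels (316,307) in the grip. I'll carry it to the pocket.

Emit:
play_rows:
  moves:
    - [[0,0,0],[0.008,0,-0.02],40]
    - [[0,0,0],[0.024,0,-0.06],40]
    - [[0,0,0],[0.04,0,-0.1],40]
    - [[0,0,0],[0.057,0,-0.143],40]
    - [[0,0,0],[0.074,0,-0.186],40]

```text
time: 16.4
ee_pos: [0.4602, -0.113, 0.1392]
tcp_rot: [-90.0, 0.0, 156.1]
wrist_force: [2.1, 0.3, -0.7]
opening: 0.0494
```

Emit:
play_rows:
  moves:
    - [[0,0,0],[0.017,0,-0.043],40]
    - [[0,0,0],[0.034,0,-0.086],40]
    - [[0,0,0],[0.052,0,-0.13],40]
    - [[0,0,0],[0.066,0,-0.165],40]
    - [[0,0,0],[0.074,0,-0.186],40]

```text
time: 16.9
ee_pos: [0.4676, 0.0881, 0.1393]
tcp_rot: [-90.0, 0.0, 156.3]
wrist_force: [0.5, -0.3, 0.1]
opening: 0.0493
```

Emit:
play_rows:
  moves:
    - [[0,0,0],[0,0,0],40]
    - [[0,0,0],[0,0,0],40]
    - [[0,0,0],[0,0,0],40]
    - [[0,0,0],[0,0,0],40]
    - [[0,0,0],[0,0,0],40]

```text
time: 17.4
ee_pos: [0.4679, 0.0848, 0.139]
tcp_rot: [-90.0, 0.0, 156.1]
wrist_force: [-0.3, 0.0, -0.0]
opening: 0.0493
```

Run:
```python
from h import *
from workcell import get_obs
o=get_obs(); c=shot("wrist","w13"); print(o["ee_pos"],o["wrist_force"],o["opening"])
print(delta([.4696,.0846,.1],156.2))
```

```text
[0.46792116 0.08476349 0.13895927] [-0.25799989  0.03282695 -0.02867344] 0.04927249449850667
(array([-0.0016,  0.039 , -0.0004]), array([ 0.  , -0.08, -0.01]))
```

View pics/w13.png

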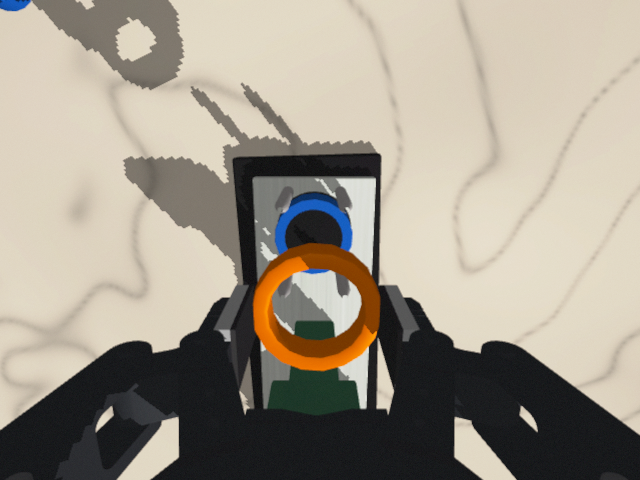

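Emit:
play_rows:
  moves:
    - [[0,0,0],[-0.0016,0.012,-0.0004],40]
    - [[0,0,0],[-0.0016,0.026,-0.0004],40]
    - [[0,0,0],[-0.0016,0.039,-0.0004],40]
    - [[0,0,0],[-0.0016,0.039,-0.0004],40]
    - [[0,0,0],[-0.0016,0.039,-0.0004],40]

```text
time: 17.95
ee_pos: [0.4691, 0.0852, 0.0993]
tcp_rot: [-90.0, -0.1, 156.2]
wrist_force: [-0.8, -0.2, -0.2]
opening: 0.0494
```

Emit:
play_rows:
  moves:
    - [[0,0,0],[0,0.008,0],40]
    - [[0,0,0],[0,0.018,0],40]
    - [[0,0,0],[0,0.028,0],40]
    - [[0,0,0],[0,0.038,0],40]
    - [[0,0,0],[0,0.046,0],40]

```text
time: 18.45
ee_pos: [0.4691, 0.0852, 0.0526]
tcp_rot: [-90.0, -0.0, 156.2]
wrist_force: [-1.4, -0.5, -1.3]
opening: 0.0495
```

Emit:
play_rows:
  moves:
    - [[0,0,0],[0,0.0015,0],40]
    - [[0,0,0],[0,0.003,0],40]
    - [[0,0,0],[0,0.0045,0],40]
    - [[0,0,0],[0,0.0055,0],40]
    - [[0,0,0],[0,0.0055,0],40]

```text
time: 18.95
ee_pos: [0.4696, 0.0853, 0.0485]
tcp_rot: [-90.0, 0.0, 156.2]
wrist_force: [-0.1, 0.7, -0.4]
opening: 0.0498
```

Emit:
play_rows:
  moves:
    - [[0,0,0],[0,0.0008,0],40]
    - [[0,0,0],[0,0.0016,0],40]
    - [[0,0,0],[0,0.0022,0],40]
    - [[0,0,0],[0,0.0022,0],40]
    - [[0,0,0],[0,0.0022,0],40]

```text
time: 19.45
ee_pos: [0.4696, 0.0853, 0.0468]
tcp_rot: [-90.0, 0.0, 156.2]
wrist_force: [-2.4, -0.3, 5.3]
opening: 0.0492
```

Contact at exactly the expected height (0.0468) with 5 N, so I'll release.

Emit:
play_rows:
  moves:
    - [[0,0,0],[0,0,0],40]
    - [[0,0,0],[0,0,0],60]
    - [[0,0,0],[0,0,0],75]
    - [[0,0,0],[0,0,0],75]
    - [[0,0,0],[0,0,0],75]

```text
time: 19.95
ee_pos: [0.4695, 0.0853, 0.0461]
tcp_rot: [-90.0, -0.0, 156.2]
wrist_force: [-0.3, -0.3, 0.1]
opening: 0.0639
```

Emit:
play_rows:
  moves:
    - [[0,0,0],[0,-0.01,0],75]
    - [[0,0,0],[0,-0.03,0],75]
    - [[0,0,0],[0,-0.06,0],75]
    - [[0,0,0],[0,-0.09,0],75]
    - [[0,0,0],[0,-0.12,0],90]

```text
time: 20.45
ee_pos: [0.4694, 0.0853, 0.1682]
tcp_rot: [-90.0, 0.0, 156.2]
wrist_force: [0.2, 0.3, 0.7]
opening: 0.076
```

Run:
```python
from h import *
c=shot("wrist","w14"); im=c["img"][120:320,200:440,::-1]; cv2.imwrite("pics/w14c.png",cv2.resize(im,None,fx=3,fy=3))
from workcell import get_obs
o=get_obs(); print(o["ee_pos"],o["tcp_rot"],o["wrist_force"],o["opening"])
print(delta([.458,-.140,.13],156.2))
```

```text
[0.47087597 0.08551799 0.17321446] [-90.21730674   0.32446496 156.18746286] [-2.10717988 -0.21675054  3.76906811] 0.07690339943000979
(array([-0.079 ,  0.0429,  0.2117]), array([ 0.22, -0.01, -0.32]))
```

View pics/w14c.png

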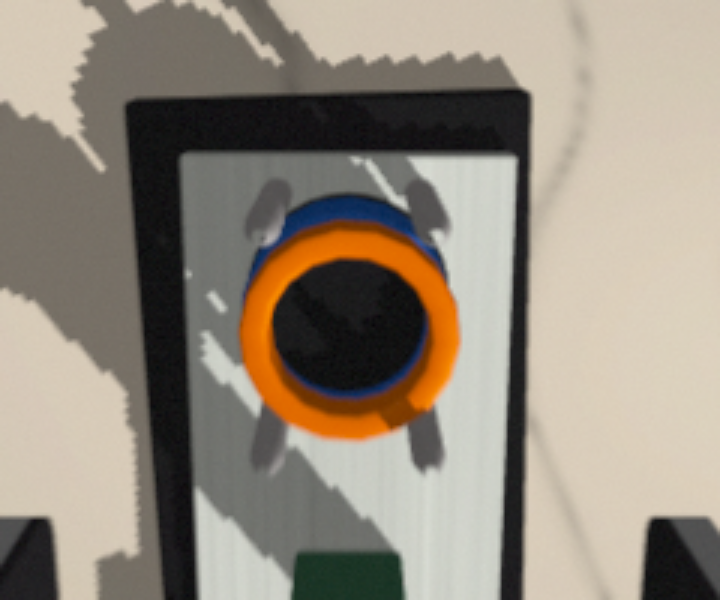

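Emit:
play_rows:
  moves:
    - [[0,0,0],[-0.01,0,0.025],100]
    - [[0,0,0],[-0.024,0,0.065],100]
    - [[0,0,0],[-0.04,0,0.11],100]
    - [[0,0,0],[-0.056,0.015,0.152],100]
    - [[0,0,0],[-0.07,0.03,0.188],100]

```text
time: 21.0
ee_pos: [0.4576, -0.1171, 0.1369]
tcp_rot: [-90.0, 0.1, 156.2]
wrist_force: [1.8, 1.4, -1.0]
opening: 0.0853
```

Emit:
play_rows:
  moves:
    - [[0,0,0],[-0.006,0.008,0.016],100]
    - [[0,0,0],[-0.008,0.012,0.02],100]
    - [[0,0,0],[-0.008,0.012,0.02],100]
    - [[0,0,0],[-0.008,0.012,0.02],100]
    - [[0,0,0],[-0.008,0.012,0.02],100]

```text
time: 21.5
ee_pos: [0.4573, -0.1356, 0.1249]
tcp_rot: [-90.0, 0.1, 156.3]
wrist_force: [0.1, -0.3, 0.7]
opening: 0.0854
```

Run:
```python
from h import *
from workcell import get_obs
o=get_obs(); c=shot("wrist","w15")
print(o["ee_pos"],o["tcp_rot"])
for s,ce,mm in blobs(c,(15,120,80),(28,255,255),40): print("brass?",s,ce.round(1),onz(c,ce,.014).round(4))
print(delta([.4582,-.137,.002],156.2))
```

```text
[ 0.45732125 -0.13559616  0.12489086] [-9.00168549e+01  5.30589188e-02  1.56270402e+02]
brass? [306 223  17  17 232] [313.9 230.6] [ 0.4589 -0.1359  0.014 ]
(array([-0.0013,  0.1228,  0.0009]), array([ 0.01,  0.07, -0.05]))
```

View pics/w15.png

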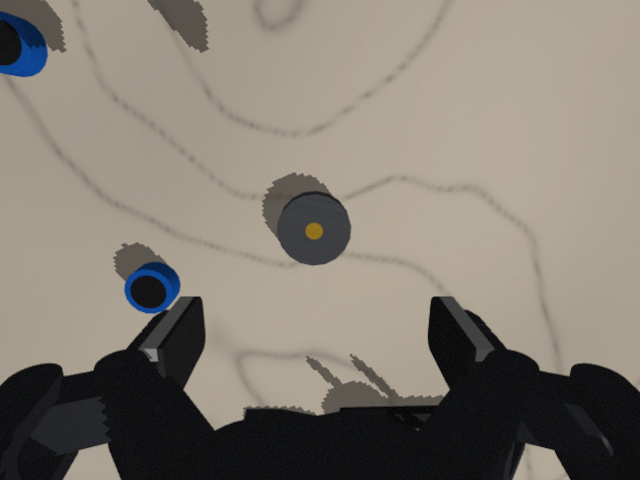

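Emit:
play_rows:
  moves:
    - [[0,0,0],[-0.0015,0.03,0],100]
    - [[0,0,0],[-0.0015,0.065,0],100]
    - [[0,0,0],[-0.0015,0.095,0],90]
    - [[0,0,0],[-0.0015,0.112,0],80]
    - [[0,0,0],[-0.0015,0.119,0],75]

```text
time: 22.05
ee_pos: [0.4574, -0.1362, 0.0036]
tcp_rot: [-90.0, -0.1, 156.3]
wrist_force: [0.7, 0.6, -0.0]
opening: 0.0642
```

Emit:
play_rows:
  moves:
    - [[0,0,0],[0,0.001,0],75]
    - [[0,0,0],[0,0.001,0],72]
    - [[0,0,0],[0,0.001,0],70]
    - [[0,0,0],[0,0.001,0],70]
    - [[0,0,0],[0,0.001,0],70]

```text
time: 22.55
ee_pos: [0.4586, -0.1373, 0.0048]
tcp_rot: [-90.0, 0.1, 156.2]
wrist_force: [0.0, 0.4, -0.2]
opening: 0.0597
```

Emit:
play_rows:
  grip_force: 40
  moves:
    - [[0,0,0],[0,0,-0.001],70]
    - [[0,0,0],[0,0,-0.001],60]
    - [[0,0,0],[0,0,-0.001],40]
    - [[0,0,0],[0,0,-0.001],40]
    - [[0,0,0],[0,0,-0.001],40]

```text
time: 23.05
ee_pos: [0.4588, -0.1362, 0.0049]
tcp_rot: [-90.0, 0.0, 156.2]
wrist_force: [-1.1, 1.0, 5.9]
opening: 0.0497
```

Run:
```python
from h import *
from workcell import get_obs
o=get_obs(); c=shot("wrist","w16"); print(o["ee_pos"],o["tcp_rot"],o["wrist_force"],o["opening"])
R=Ro.from_euler("xyz",o["tcp_rot"],degrees=True)
for s,ce,mm in blobs(c,(15,120,80),(28,255,255),100): print("brass?",s,ce.round(1),R.inv().apply(onz(c,ce,.014)-o["ee_pos"]).round(4))
```

```text
[ 0.45883982 -0.13620889  0.00485699] [-9.00149134e+01  3.14217104e-02  1.56187039e+02] [-1.05380818  0.96329294  5.91527871] 0.049707662419734594
brass? [301 299  31  28 690] [316.2 312.4] [ 0.0004 -0.0091 -0.0004]
```

View pics/w16.png

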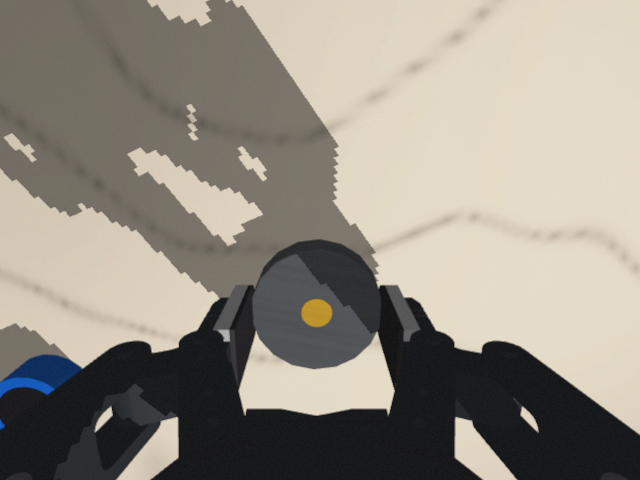

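Emit:
play_rows:
  moves:
    - [[0,0,0],[0,-0.008,0],40]
    - [[0,0,0],[0,-0.025,0],40]
    - [[0,0,0],[0,-0.055,0],40]
    - [[0,0,0],[0,-0.095,0],40]
    - [[0,0,0],[0,-0.135,0],40]

```text
time: 23.6
ee_pos: [0.4581, -0.1361, 0.1407]
tcp_rot: [-90.0, -0.0, 156.2]
wrist_force: [0.4, 0.6, -1.0]
opening: 0.0503
```

Run:
```python
from h import *
from workcell import get_obs
o=get_obs(); c=shot("wrist","w17"); print(o["ee_pos"],o["wrist_force"],o["opening"])
for s,ce,mm in blobs(c,(15,120,80),(28,255,255),100): print("brass?",s,ce.round(1))
print(delta([.4696,.085,.14],156.2,o["ee_pos"],o["tcp_rot"]))
```

```text
[ 0.45813923 -0.13609037  0.14069633] [ 0.43554387  0.57981189 -0.97741376] 0.05032498515523631
brass? [301 299  31  28 691] [316.2 312.4]
(array([ 0.0788,  0.0007, -0.2069]), array([-0.01, -0.02,  0.04]))
```

Emit:
play_rows:
  moves:
    - [[0,0,0],[0.008,0,-0.02],40]
    - [[0,0,0],[0.023,0,-0.06],40]
    - [[0,0,0],[0.04,0,-0.105],40]
    - [[0,0,0],[0.056,0,-0.147],40]
    - [[0,0,0],[0.07,0,-0.183],40]

```text
time: 24.15
ee_pos: [0.4683, 0.0615, 0.1395]
tcp_rot: [-90.0, 0.0, 156.2]
wrist_force: [0.8, -1.0, -0.2]
opening: 0.0497
```

Emit:
play_rows:
  moves:
    - [[0,0,0],[0.006,0,-0.018],40]
    - [[0,0,0],[0.0085,0,-0.024],40]
    - [[0,0,0],[0.0085,0,-0.024],40]
    - [[0,0,0],[0.0085,0,-0.024],40]
    - [[0,0,0],[0.0085,0,-0.024],40]

```text
time: 24.65
ee_pos: [0.4704, 0.0838, 0.1392]
tcp_rot: [-90.0, 0.0, 156.1]
wrist_force: [0.1, 0.0, -1.1]
opening: 0.0495
```

Emit:
play_rows:
  moves:
    - [[0,0,0],[0,0.005,0],40]
    - [[0,0,0],[0,0.01,0],40]
    - [[0,0,0],[0,0.01,0],40]
    - [[0,0,0],[0,0.01,0],40]
    - [[0,0,0],[0,0.01,0],40]

```text
time: 25.15
ee_pos: [0.4704, 0.0848, 0.1293]
tcp_rot: [-90.0, 0.0, 156.2]
wrist_force: [-0.2, 0.2, -0.3]
opening: 0.0495
```

Run:
```python
from h import *
from workcell import get_obs
o=get_obs(); c=shot("wrist","w18"); print(o["ee_pos"],o["wrist_force"],o["opening"])
for s,ce,mm in blobs(c,(15,120,80),(28,255,255),100): print("brass?",s,ce.round(1))
print(delta([.4696,.085,.1],156.2,o["ee_pos"],o["tcp_rot"]))
```

```text
[0.47043529 0.08480219 0.12927571] [-0.18198514  0.18460903 -0.34976574] 0.04948784142453406
brass? [ 278  206   82   48 1029] [319.8 226. ]
brass? [301 299  31  28 690] [316.2 312.4]
(array([0.0008, 0.0293, 0.0002]), array([ 0.  , -0.02, -0.01]))
```

View pics/w18.png

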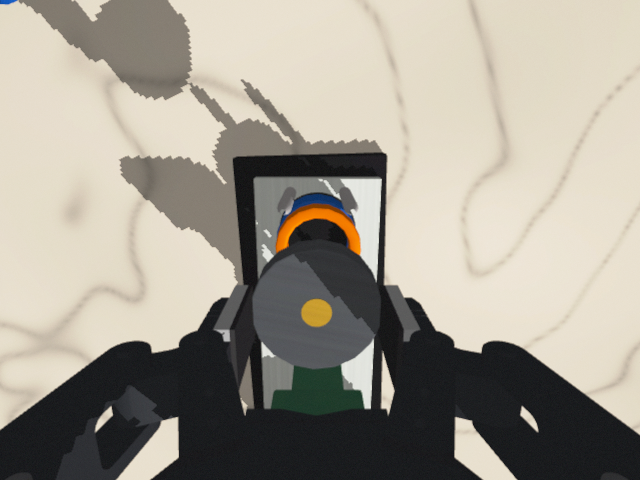

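Aligned: held disc at (316,312) over the pocket axis. I'll descend the 68 mm to 0.061.

Emit:
play_rows:
  moves:
    - [[0,0,0],[0.0008,0.01,0],40]
    - [[0,0,0],[0.0008,0.022,0],40]
    - [[0,0,0],[0.0008,0.034,0],40]
    - [[0,0,0],[0.0008,0.046,0],40]
    - [[0,0,0],[0.0008,0.056,0],40]

```text
time: 25.7
ee_pos: [0.4692, 0.0851, 0.0716]
tcp_rot: [-90.0, -0.1, 156.2]
wrist_force: [-0.0, -0.9, 0.2]
opening: 0.0498
```

Emit:
play_rows:
  moves:
    - [[0,0,0],[0,0.003,0],40]
    - [[0,0,0],[0,0.006,0],40]
    - [[0,0,0],[0,0.008,0],40]
    - [[0,0,0],[0,0.01,0],40]
    - [[0,0,0],[0,0.01,0],40]

```text
time: 26.2
ee_pos: [0.4697, 0.0852, 0.0632]
tcp_rot: [-90.0, 0.0, 156.2]
wrist_force: [0.1, -0.0, -0.7]
opening: 0.0497
```

Emit:
play_rows:
  moves:
    - [[0,0,0],[0,0.0008,0],40]
    - [[0,0,0],[0,0.0016,0],40]
    - [[0,0,0],[0,0.0022,0],40]
    - [[0,0,0],[0,0.0022,0],40]
    - [[0,0,0],[0,0.0022,0],40]

```text
time: 26.7
ee_pos: [0.4697, 0.0852, 0.061]
tcp_rot: [-90.0, 0.0, 156.2]
wrist_force: [-0.5, 1.1, -1.3]
opening: 0.0495
```

Emit:
play_rows:
  moves:
    - [[0,0,0],[0,0.0005,0],40]
    - [[0,0,0],[0,0.001,0],40]
    - [[0,0,0],[0,0.0012,0],40]
    - [[0,0,0],[0,0.0012,0],40]
    - [[0,0,0],[0,0.0012,0],40]

```text
time: 27.2
ee_pos: [0.4698, 0.0852, 0.0608]
tcp_rot: [-90.0, 0.0, 156.2]
wrist_force: [-4.2, -0.6, 8.2]
opening: 0.0498
```

Contact as expected (0.0608, 8 N), so release and rise.

Emit:
play_rows:
  moves:
    - [[0,0,0],[0,-0.0008,0],40]
    - [[0,0,0],[0,-0.0008,0],60]
    - [[0,0,0],[0,-0.0008,0],75]
    - [[0,0,0],[0,-0.0008,0],75]
    - [[0,0,0],[0,-0.0008,0],75]

```text
time: 27.7
ee_pos: [0.4697, 0.0852, 0.0605]
tcp_rot: [-90.0, -0.0, 156.2]
wrist_force: [-0.1, -0.1, -1.0]
opening: 0.0643
```

Emit:
play_rows:
  moves:
    - [[0,0,0],[0,-0.01,0],75]
    - [[0,0,0],[0,-0.03,0],75]
    - [[0,0,0],[0,-0.06,0],75]
    - [[0,0,0],[0,-0.095,0],85]
    - [[0,0,0],[0,-0.13,0],100]

```text
time: 28.2
ee_pos: [0.4694, 0.0851, 0.1926]
tcp_rot: [-90.0, 0.0, 156.2]
wrist_force: [-0.3, 0.2, 0.4]
opening: 0.0845
```

Emit:
play_rows:
  moves:
    - [[0,0,0],[0,0,0],100]
    - [[0,0,0],[0,0,0],100]
    - [[0,0,0],[0,0,0],100]
    - [[0,0,0],[0,0,0],100]
    - [[0,0,0],[0,0,0],100]

```text
time: 28.7
ee_pos: [0.4693, 0.0851, 0.1897]
tcp_rot: [-89.9, -0.1, 156.2]
wrist_force: [0.7, 0.3, -0.1]
opening: 0.0854
```

Run:
```python
from h import *
from workcell import get_obs
o=get_obs(); pickle.dump(o,open("pics/w19o.pkl","wb"))
c=shot("wrist","w19"); shot("side","s19"); crop(load("s19"),275,240,55,"s19c")
print(o["ee_pos"],o["tcp_rot"],o["wrist_force"],o["opening"])
```

```text
[0.46925665 0.08510153 0.18968776] [-8.99487988e+01 -7.46363835e-02  1.56187843e+02] [ 0.68307094  0.29020527 -0.14664475] 0.08537978990812967
```

View pics/w19.png

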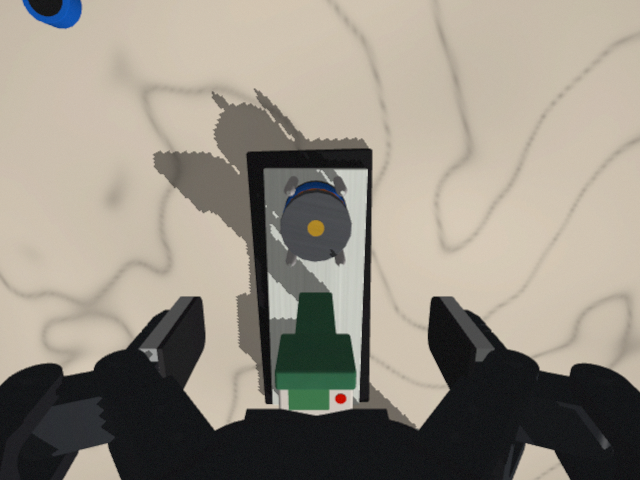

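View pics/s19c.png

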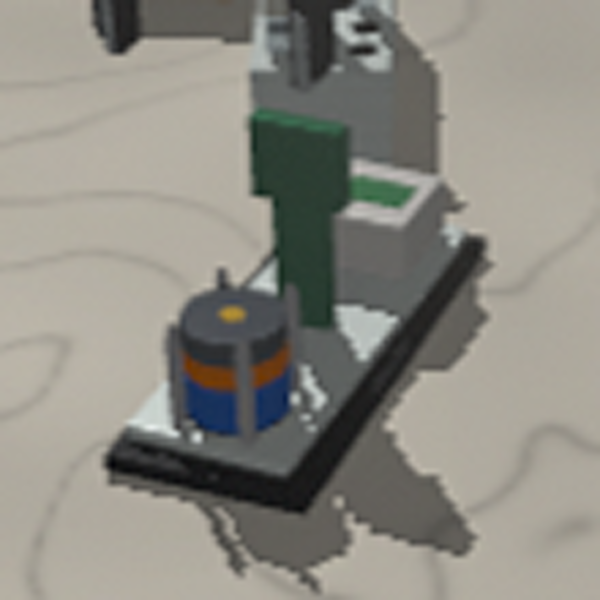

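Run:
```python
from h import *
c=load("w19"); im=c["img"][280:420,240:400,::-1]; cv2.imwrite("pics/w19c.png",cv2.resize(im,None,fx=4,fy=4,interpolation=cv2.INTER_CUBIC))
for s,ce,mm in blobs(c,(15,120,80),(28,255,255),100): print("brass?",s,ce.round(1),onz(c,ce,.070))
```

```text
brass? [308 220  16  16 216] [315.6 227.6] [0.46956602 0.08547283 0.07      ]
```

View pics/w19c.png

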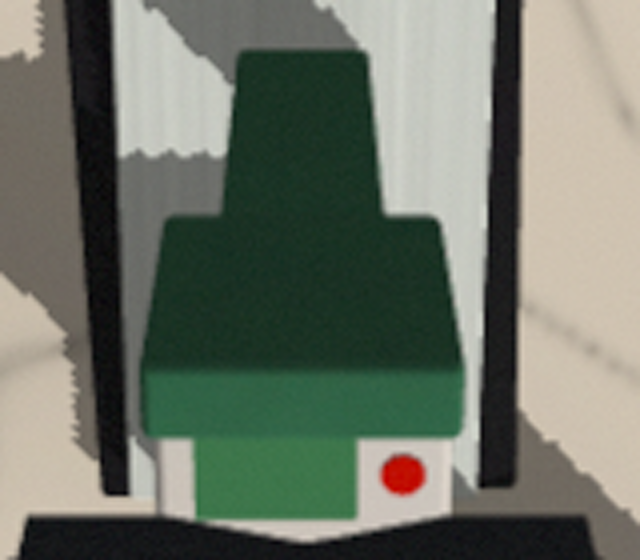

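Run:
```python
from h import *
c=load("w19"); P=lambda u,v:(240+(u+.5)/4-.5,280+(v+.5)/4-.5)
q=[onz(c,P(*p),.135) for p in [(143,371),(462,371),(463,436),(144,436)]]
for x in q: print(x.round(4))
print("centre",np.mean(q,0).round(4)); 
d=q[0]-q[1]; print("yaw",np.degrees(np.arctan2(d[1],d[0])),np.linalg.norm(d))
for g in ([.502,.158,.19],): print(delta(g,66.2))
```

```text
[0.5214 0.1428 0.135 ]
[0.4772 0.1623 0.135 ]
[0.4814 0.1731 0.135 ]
[0.5262 0.1533 0.135 ]
centre [0.5015 0.1579 0.135 ]
yaw -23.79890908492071 0.048267368578204156
(array([-0.0004,  0.    , -0.0798]), array([-6.000e-02,  8.998e+01,  1.000e-02]))
```

Emit:
play_rows:
  moves:
    - [[0,8,0],[0,0,-0.015],100]
    - [[0,16,0],[0,0,-0.035],100]
    - [[0,24,0],[0,0,-0.055],100]
    - [[0,32,0],[0,0,-0.07],100]
    - [[0,40,0],[0,0,-0.08],100]

```text
time: 29.3
ee_pos: [0.5022, 0.1593, 0.1901]
tcp_rot: [-90.0, -0.0, 115.9]
wrist_force: [-0.3, -0.4, 0.3]
opening: 0.0857
```

Emit:
play_rows:
  moves:
    - [[0,8.5,0],[0,0,0],100]
    - [[0,17,0],[0,0,0],100]
    - [[0,25.5,0],[0,0,0],100]
    - [[0,34,0],[0,0,0],100]
    - [[0,42.5,0],[0,0,0],100]

```text
time: 29.8
ee_pos: [0.5019, 0.1584, 0.1903]
tcp_rot: [-90.0, 0.0, 73.3]
wrist_force: [-0.2, -0.0, 0.0]
opening: 0.0854
```

Emit:
play_rows:
  moves:
    - [[0,5,0],[0,0,0],100]
    - [[0,7.5,0],[0,0,0],100]
    - [[0,7.5,0],[0,0,0],100]
    - [[0,7.5,0],[0,0,0],100]
    - [[0,7.5,0],[0,0,0],100]

```text
time: 30.3
ee_pos: [0.5019, 0.1584, 0.1905]
tcp_rot: [-90.0, 0.0, 66.2]
wrist_force: [0.9, 0.3, 0.7]
opening: 0.0853
```

Run:
```python
from h import *
from workcell import get_obs
o=get_obs(); c=shot("wrist","w20")
print(o["q"].round(1),o["ee_pos"],o["tcp_rot"],o["wrist_force"],o["opening"])
print(delta([.5015,.1579,.0935],66.2))
```

```text
[17.5  1.1  1.5 90.4  0.  41.3] [0.50193159 0.15836484 0.19051145] [-8.99924904e+01  5.79239487e-03  6.62458398e+01] [0.92018409 0.34223968 0.709956  ] 0.08531322324117807
(array([-0.0006,  0.097 ,  0.0002]), array([-0.  ,  0.03, -0.  ]))
```

View pics/w20.png

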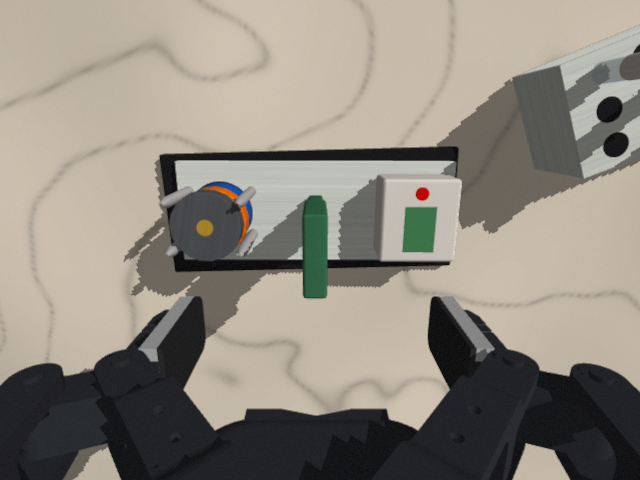

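Emit:
play_rows:
  moves:
    - [[0,0,0],[-0.0006,0.02,0],100]
    - [[0,0,0],[-0.0006,0.045,0],100]
    - [[0,0,0],[-0.0006,0.07,0],90]
    - [[0,0,0],[-0.0006,0.09,0],70]
    - [[0,0,0],[-0.0006,0.097,0],50]

```text
time: 30.85
ee_pos: [0.5007, 0.1575, 0.0915]
tcp_rot: [-89.9, 0.1, 66.2]
wrist_force: [-0.6, -0.2, 0.3]
opening: 0.0496
```

Emit:
play_rows:
  moves:
    - [[0,0,0],[0,0,0],40]
    - [[0,0,0],[0,0,0],35]
    - [[0,0,0],[0,0,0],30]
    - [[0,0,0],[0,0,0],30]
    - [[0,0,0],[0,0,0],30]

```text
time: 31.35
ee_pos: [0.5021, 0.1579, 0.0942]
tcp_rot: [-90.0, -0.0, 66.2]
wrist_force: [-0.8, -0.1, -0.5]
opening: 0.0253
```

Run:
```python
from h import *
from workcell import get_obs
o=get_obs(); c=shot("wrist","w21")
print(o["ee_pos"],o["tcp_rot"],o["wrist_force"],o["opening"])
print(delta([.5015,.1579,.0935],66.2))
```

```text
[0.50205033 0.1579267  0.09422875] [-9.00428855e+01 -3.84202976e-02  6.61881704e+01] [-0.81470781 -0.07403614 -0.45812919] 0.025293318301855036
(array([-0.0002,  0.0005,  0.0004]), array([ 0.03, -0.01,  0.03]))
```

View pics/w21.png

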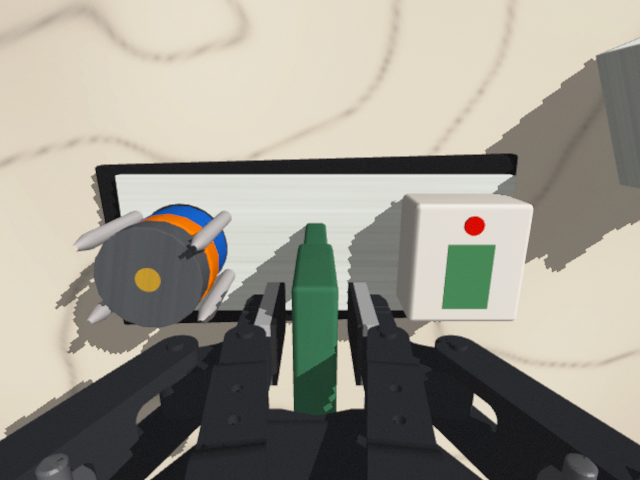

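Emit:
play_rows:
  grip_force: 90
  moves:
    - [[0,0,0],[0,0,0],20]
    - [[0,0,0],[0,0,0],10]
    - [[0,0,0],[0,0,0],5]
    - [[0,0,0],[0,0,0],5]
    - [[0,0,0],[0,0,0],5]

```text
time: 31.9
ee_pos: [0.5018, 0.1578, 0.0939]
tcp_rot: [-90.0, -0.0, 66.2]
wrist_force: [-1.4, -1.7, 4.7]
opening: 0.013
```

Emit:
play_rows:
  moves:
    - [[0,0,0],[0,-0.001,0],5]
    - [[0,0,0],[0,-0.003,0],5]
    - [[0,0,0],[0,-0.005,0],5]
    - [[0,0,0],[0,-0.008,0],5]
    - [[0,0,0],[0,-0.01,0],5]

```text
time: 32.4
ee_pos: [0.5017, 0.1578, 0.1036]
tcp_rot: [-90.0, 0.0, 66.2]
wrist_force: [1.3, -0.1, -6.4]
opening: 0.013
```

Emit:
play_rows:
  moves:
    - [[0,0,0],[0,0,0],5]
    - [[0,0,0],[0,0,0],5]
    - [[0,0,0],[0,0,0],5]
    - [[0,0,0],[0,0,0],5]
    - [[0,0,0],[0,0,0],5]

```text
time: 32.9
ee_pos: [0.5017, 0.1578, 0.1035]
tcp_rot: [-90.0, 0.0, 66.2]
wrist_force: [-0.0, 0.4, -6.2]
opening: 0.0129
```

Run:
```python
from h import *
from workcell import get_obs
o=get_obs(); c=shot("wrist","w22"); shot("side","s22"); crop(load("s22"),275,240,55,"s22c")
print(o["ee_pos"],o["tcp_rot"],o["wrist_force"],o["torque"],o["opening"])
```

```text
[0.50170579 0.15783361 0.10351186] [-8.99953580e+01  2.17236915e-03  6.61860498e+01] [-0.034348    0.3522779  -6.23016275] [ 0.06015296 -0.02903951 -0.01513256] 0.012876843018177367
```

View pics/s22c.png

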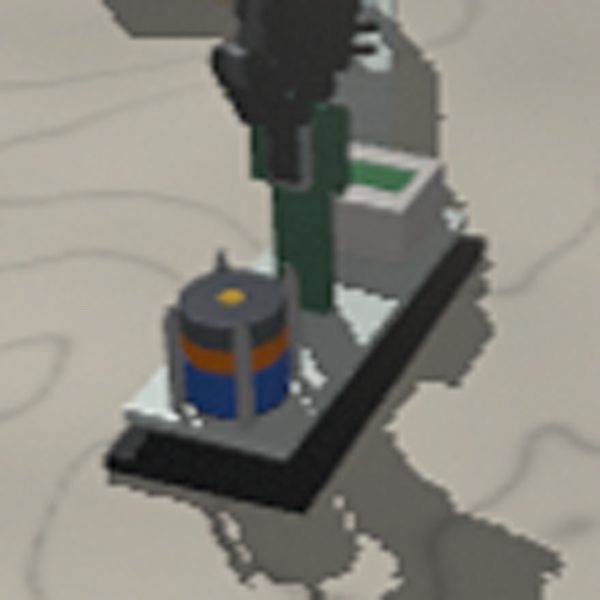

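View pics/w22.png

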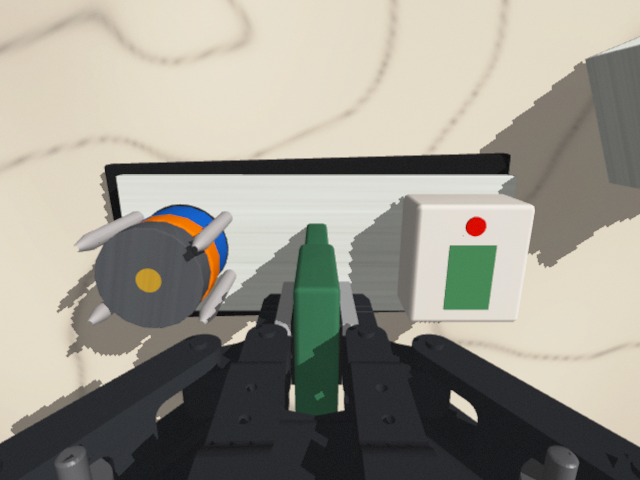

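The carrier is clear of the dock and level, with the stack in place and the handle centred between the fingers at (316,300). I'll continue lifting smoothly.

Emit:
play_rows:
  moves:
    - [[0,0,0],[0,-0.004,0],5]
    - [[0,0,0],[0,-0.012,0],5]
    - [[0,0,0],[0,-0.024,0],5]
    - [[0,0,0],[0,-0.038,0],5]
    - [[0,0,0],[0,-0.052,0],5]

```text
time: 33.5
ee_pos: [0.5019, 0.1579, 0.1574]
tcp_rot: [-90.0, -0.0, 66.2]
wrist_force: [0.3, 0.5, -6.4]
opening: 0.0132
```

Emit:
play_rows:
  moves:
    - [[0,0,0],[0,-0.015,0],5]
    - [[0,0,0],[0,-0.032,0],5]
    - [[0,0,0],[0,-0.05,0],5]
    - [[0,0,0],[0,-0.063,0],5]
    - [[0,0,0],[0,-0.068,0],5]

```text
time: 34.0
ee_pos: [0.5022, 0.158, 0.2257]
tcp_rot: [-90.1, -0.1, 66.2]
wrist_force: [0.9, 0.5, -6.8]
opening: 0.013
```

Emit:
play_rows:
  moves:
    - [[0,0,0],[0,0,0],5]
    - [[0,0,0],[0,0,0],5]
    - [[0,0,0],[0,0,0],5]
    - [[0,0,0],[0,0,0],5]
    - [[0,0,0],[0,0,0],5]

```text
time: 34.5
ee_pos: [0.5016, 0.1578, 0.2232]
tcp_rot: [-90.0, 0.0, 66.2]
wrist_force: [-0.8, 0.6, -7.0]
opening: 0.0128
```

Emit:
play_rows:
  moves:
    - [[0,0,0],[0,0,0],5]
    - [[0,0,0],[0,0,0],5]
    - [[0,0,0],[0,0,0],5]
    - [[0,0,0],[0,0,0],5]
    - [[0,0,0],[0,0,0],5]

```text
time: 35.0
ee_pos: [0.5017, 0.1578, 0.2236]
tcp_rot: [-90.0, -0.0, 66.2]
wrist_force: [-1.1, 0.7, -6.3]
opening: 0.0129
```

Run:
```python
from h import *
from workcell import get_obs
o=get_obs(); c=shot("wrist","w23"); shot("side","s23"); shot("top","t23"); crop(load("s23"),275,220,70,"s23c")
print(o["time"],o["ee_pos"],o["tcp_rot"],o["wrist_force"],o["torque"],o["opening"],o["qd"].round(2))
```

```text
35.0 [0.50174268 0.15782746 0.22358731] [-9.00006757e+01 -9.55644254e-04  6.61840934e+01] [-1.0916225   0.7349194  -6.34379782] [0.05305927 0.02276867 0.052467  ] 0.012888466426924308 [ 0.01 -0.    0.04  0.06  0.01 -0.23]
```

View pics/s23c.png

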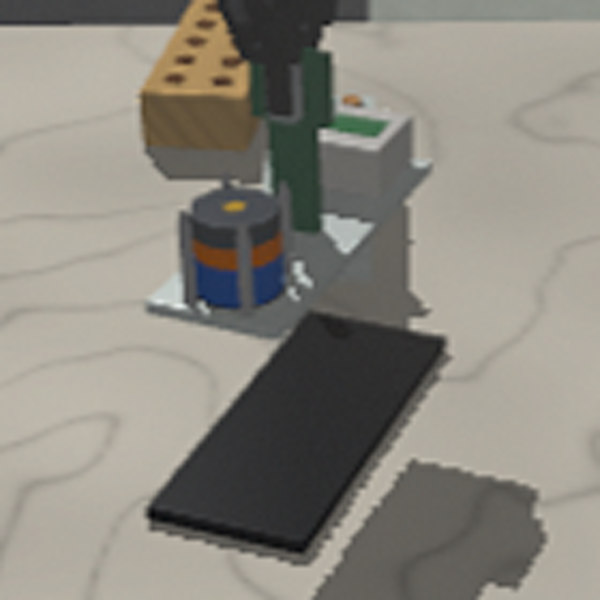

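View pics/w23.png

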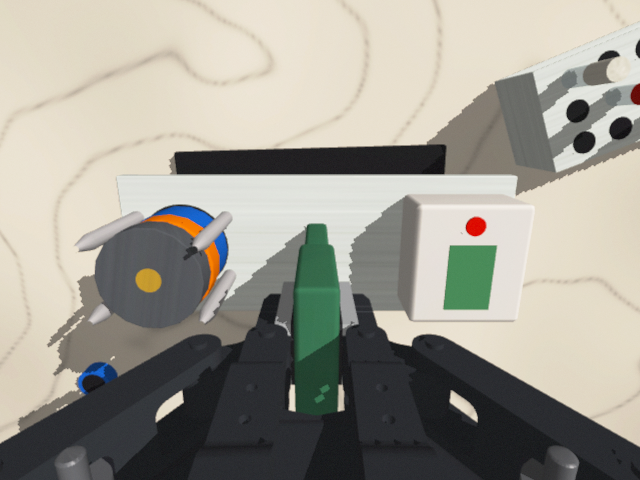

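View pics/t23.png

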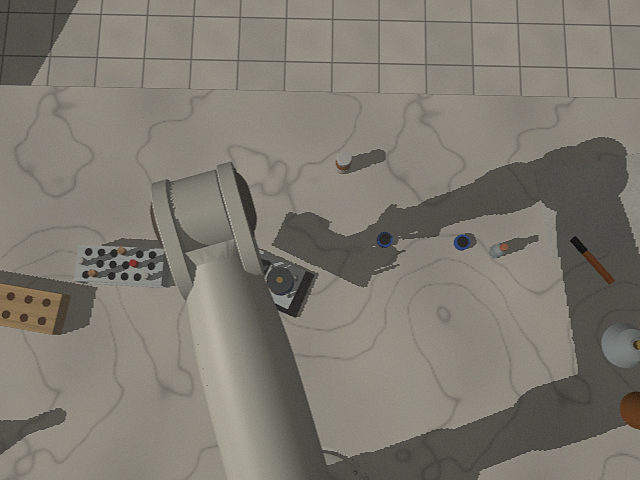

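The carrier sits at the same pixels as at grip time, so there was no slip or tilt. The stack is in the pocket, the rack and bottles have not moved, and the underside is about 0.14 m up. I'm handing in.

Run:
```python
from workcell import job_done
print(job_done())
```

```text
the job is handed in; nothing more can be done
None
```

The job is done and was handed in at about 35 s. The stack is in the pocket, and the arm is holding the carrier by its handle in the air, level and still.

- **Stacking:** I set down the blue body (the largest of the three blue pucks), then the orange spacer, then the steel disc. Each one met its support at the expected height, pressed with about 20 N, 5 N and 8 N, and was let go before the next.
- **Lift:** I gripped the green handle at 90 N and raised the carrier about 130 mm, which puts its underside about 0.14 m above the bench.
- **Last checks:**
  - In the wrist view, the carrier had not shifted or tilted in the grip during the lift.
  - The tool was level within 0.01°, the joint speeds were close to zero, and the load was about 6.3 N.
  - In the top view, the rack and both bottles sit at the same pixels as at the start.
- **Disagreement:** The top camera read positions about 2–3 mm lower in x than the wrist camera did. I used the wrist values, and they fitted at every placement.

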